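# Free the stuck scrap pail and shut the bin

### The arm

A 6-joint arm with a two-finger parallel gripper is mounted at the origin on the work surface. World frame = base frame: x ahead of the robot, y to its left, z up, the work surface at z = 0. Lengths are in m, angles in rad, forces in N, time in s.
With the tool pointing down it reaches from about 0.3 to 0.875 m from the base axis. Payload 6.4 kg.
Tool frame: the origin (TCP) lies between the finger pads; the fingertips stand 22 mm ahead of it and the grasp point (between the pads) lies 3 mm ahead of it; x points along the fingers, y is the direction in which the jaws open and shut, and the axes are right-handed (so a half turn about x gives the same grasp; the last joint's range is limited). The gripper opens to 88 mm and grips with 3 to 60 N. Pads are 18 mm wide; open, the fingers measure 123 mm over their backs; the gripper's body (75 mm by 187 mm) begins 45 mm behind the grasp point.
Start: joints at [-1.437, 0.181, 1.607, -0, 1.354, -0.206], TCP at [0.192, -0.542, 0.224] pointing down, gripper open.
Joint ranges: [-2.99, 2.99], [-0.89, 2.07], [0.3, 2.58], [-1.14, 4.28], [0, 2.63], [-3.12, 3.12]. Speed limits (rad/s): [2.57, 2.57, 3.01, 3.14, 3.14, 3.14].

### API

Orientations are given as a unit quaternion [x, y, z, w].
In Python, from rig import * gives the robot as it stands. The module is installed in compiled form; this text tells all that it offers.
- The arm moves only by the tool step_arm, never from a script. Its argument "increments" is a list of rows, each a list of 2 entries, a list of its own where there are three numbers: the shift along the tool's x, y, z in m, then the turn about the tool's x in rad. A call has exactly 10 rows; each row shifts and turns the pose as measured when the row begins, along the tool's axes as they then stand; what a row does not reach is not made up. A row lasts 1/12 s, in which the tool goes at most 41.7 mm and 7.16 degrees, less where a joint would pass 70% of its speed; a pose out of reach is approached as far as the arm can. A call with a gripper value outside its range is refused whole. "gripper" is the opening, from 0 (shut) to 1 (fully open), set as the call begins (left out, the last holds). The fingers move at their own pace and stop on an object; "newtons" is the grip in N (left out, the last holds). Time passes only in rows, so rows that do not move let the fingers close, or fill a call up. It gives the time, the measured TCP pose, the force and the opening at its end, in the units of the state.
- get_obs(): the state, without advancing time (a new reading comes with each control period).
- read_camera(name): name is "scene" or "top" or "wrist"; returns a dict with "pixels" (480x640x3 uint8, red, green, blue), "range_z" (480x640 float32, m along the optical axis (not along the pixel's ray), 0 where there is no reading), "K" (3x3 intrinsics, pixels), "extrinsics" (4x4, takes a point from camera to world coordinates); the wrist camera has in their place "tool_from_camera" (4x4, takes a point from camera to tool coordinates, whose origin is the TCP and whose axes are the tool frame's). Camera axes: x right, y up, looking along -z (the intrinsics and any distortion apply to the point x, -y, -z); pixel columns grow to the right and rows downward; lengths in m; the calibration is good to about 2 mm. A picture is of the moment at which its call begins: read the wrist's pose just before it.
- job_done(): hands the job in, once; it reports no verdict.
The state is a dict: "time_s": time; "qpos": joint angles; "qd": joint speeds; "joint_efforts": joint torques, N m; "eef_pos": TCP position; "tool_rot": TCP orientation; "force": force on the tool from outside, world axes, zero at the start; "torque": the same for the moment, N m; "finger_gap": finger opening in m.
Only numpy, scipy, OpenCV 4.12 (cv2) and the standard library are available. Lean on these libraries where they do the work, as an engineer would, in place of code of your own. Each camera call takes 0.05 s, during which the arm holds its last target.

### The job

The scrap bin's inner pail is stuck and has to be emptied. Grip the pail by its rim, twist it loose as you draw it up (a straight pull would bring the whole bin up off its bracket, and the bin must stay down), and set it down upright on the rubber mat without dropping it. Close the bin's lid fully as well, leaving the other things on the bench where they are.

Things in the scene. Friction and masses are not known exactly. Their poses are not given: they have to be found in the camera images.
- pail: Round grey plastic pail, open on top, tapered, old valve stems fixed on its floor, 0.3 to 0.4 kg. 132 mm tall; outside 91 mm wide at the foot, evenly up to 110 mm at 100 mm height, then the rim band. Origin: centre of its underside, z up its axis. Starts upright, stuck in the bin, axis on the bin's axis, its x axis within 3 degrees of that of bin_rim.
- pail_rim (a point): Centre of the pail's mouth, 132 mm above its underside. The top 32 mm of the pail is a straight upright rim band, 118 mm outside and 102 mm inside diameter, 8 mm thick: pinch it from above, one finger inside and one outside. At the start the band's lower edge is 6 mm above the bin's mouth, so the whole band stands clear of the bin.
- bin_grip (a point): On the bin's axis, at the height (88 mm over the bench) of three sprung rubber grommets in its wall that squeeze the pail. They resist sliding in any direction with 15 to 23 N in all, fading to nothing once the pail is 23 mm up. While the pail turns they drag sideways and hardly downward: turn it 1 rad while it rises 12 mm, turn back as it rises 12 mm more, then lift straight.
- bin_rim (a point): Centre of the bin's mouth, 102 mm over the bench; z up, x towards the hinge at the bin's back. Stainless round shell, outside 120, inside 115 mm, inner floor 94 mm below the mouth; 0.75 kg with lid. Hung on a bracket screwed to the bench: it cannot turn or shift but slides up if pulled by over 7 N. Bracket foot: 4 mm plate, 130 mm wide, from 70 mm before the bin's axis to 90 mm behind.
- lid (a joint): Hinge angle of the lid in rad: 0 shut, 1.95 fully open; starts at 1.65 to 1.9, standing up at the back of the bin. The hinge is stiff (0.2 N m) and the lid stays where it is left; 2 to 4 N near its free edge moves it.
- lid_hinge (a point): Middle of the hinge axis, 69 mm behind the bin's axis, 103 mm over the bench. Frame moves with the lid: y along the hinge axis; shut, its axes match bin_rim's. The lid is a stainless round cap, 127 mm wide, 46 mm deep, rim level with this point, centre 69 mm towards -x; its flat outer top, 120 mm wide, is 46 mm towards +z and faces away from the bin while the lid stands open.
- lid_tab (a point): Middle of the outer edge of the black thumb tab at the lid's free edge (44 mm wide, 6 mm thick, sticking out 22 mm), 154 mm from the hinge axis. It points up while the lid stands open.
- mat: Black ribbed rubber mat fixed flat on the bench, 180 mm along its x, 220 mm along its y, 4 mm thick. Origin: centre of its underside, at bench height. The pail is to stand here.
- cone: Bystander: steel centring cone standing on its 92 mm base, 56 mm tall, 0.9 kg. Origin: centre of its underside.
- hammer: Bystander: hammer, 270 mm long along its own x, lying on the bench beyond the mat. Origin: at bench height under its middle.
- spray: Bystander: upright spray can, 65 mm wide, 190 mm tall. Origin: centre of its underside.
Mind the look-alikes: they are no part of the job. What is shaped like the part that bears bin_grip but pink or purple is not meant.

How it is judged:
On the way, in this order (a step that is already met when the one before it is completed fails the run):
1. the pail has been turned by at least 10 degrees while still in the grip of the bin (raised less than 25 mm) (angle between the x axis of pail and the x axis of bin_rim, either way round above 0.175 rad and z of pail in the frame of bin_rim below -0.069 m).
2. the pail is set down on the mat while still held by the fingers (not dropped) (z of pail in the frame of mat below 0.012 m and angle between pail's own z axis and vertical below 0.2 rad and horizontal distance between pail and mat below 0.13 m and contact force between the fingers and pail above 1 N), for 0.05 s.
At the end, for the whole second after the job is handed in: The pail stands upright (within 4.5 degrees) and still on the mat, its foot wholly on the mat to within about 5 mm (origin within 50 mm of the mat's centre along the mat's x and 70 mm along its y); the lid is shut (hinge under 0.06 rad); the bin is down in its place within 5 mm (x of pail in the frame of mat between -0.05 and 0.05 m and y of pail in the frame of mat between -0.07 and 0.07 m and z of pail in the frame of mat below 0.008 m and angle between pail's own z axis and vertical below 0.08 rad and linear speed of pail below 0.02 m/s and value of joint lid below 0.06 rad and distance of bin_rim from where it was at the start of the episode below 0.005 m); the robot touches nothing.
It fails at once if the bin is pulled up or displaced by more than 12 mm (distance of bin_rim from where it was at the start of the episode above 0.012 m).
It fails at once if a bystander (cone, hammer or spray can) is pushed more than 30 mm (distance of any of cone, hammer, spray from where it was at the start of the episode above 0.03 m).
It also fails if it takes over 72 s, if anything falls off the work surface, if the arm or the gripper's body presses on something with over 40 N, if the wrist force passes 120 N, or if a joint passes its speed limit or range.

## Working session

There is one attempt and no reset: what is moved stays moved. The work goes in short steps, Python scripts to look and compute and a tool call to move; the robot and the scene stay as the last step left them, time stands still between calls to the robot, and variables do not carry over. Pictures are saved under pics/ and viewed, and the job is handed in when it is done.

Besides the shell and the picture viewer there is one more tool, called after "Emit:" as name(argument=value, ...), one argument or row to a line, values as JSON. step_arm: Moves the arm, as the interface text tells. Its arguments: {"type":"object","properties":{"increments":{"type":"array"},"gripper":{"type":"number"},"newtons":{"type":"number"}},"required":["increments"]}

```bash
mkdir -p pics; ls; python3 - <<'E'
from rig import *
import cv2,numpy as np
o=get_obs();print(o)
for n in ["scene","top","wrist"]:
    c=read_camera(n); np.savez(f"c_{n}.npz",**c)
    cv2.imwrite(f"pics/{n}0.png",c["pixels"][:,:,::-1]); print(n,c["K"].tolist(),[ (k,v.tolist()) for k,v in c.items() if k in("extrinsics","tool_from_camera")],(c["range_z"]>0).mean())
    print(c.keys())
E
```

```text
pics
{'time_s': 0.0, 'qpos': array([-1.43732177e+00,  1.81534815e-01,  1.60798509e+00,  1.15615076e-05,
        1.35381567e+00, -2.06300568e-01]), 'qd': array([ 0.00061882, -0.00190422,  0.00223884, -0.00017368,  0.00107896,
        0.00058676]), 'joint_efforts': array([ 1.98060081e-05, -4.33871233e+01, -3.41852117e+01,  7.02596828e-02,
        3.86181416e-02, -1.36493795e-04]), 'eef_pos': array([ 0.19157712, -0.5415556 ,  0.22292475]), 'tool_rot': array([ 0.69695343,  0.12016637, -0.69690058,  0.11893505]), 'force': array([ 0.47194822, -0.69996362, -0.6884547 ]), 'torque': array([-0.01953643,  0.00696011, -0.00895382]), 'finger_gap': 0.08812899281112262}
scene [[525.045345387664, 0.0, 318.61845964409247], [0.0, 525.045345387664, 243.2360750022208], [0.0, 0.0, 1.0]] [('extrinsics', [[-0.9866540217122193, -0.15602118087857322, 0.04659648652376283, 0.5289242154546546], [0.1627338918135036, -0.9349632536797265, 0.3152164252126632, 0.5047136293533817], [-0.005614436243701371, 0.31859238124267053, 0.9478751883659529, 1.5353810559953633], [0.0, 0.0, 0.0, 1.0]])] 0.996064453125
dict_keys(['
[... 328 characters left out ...]
14995416773198], [-0.018111062484448603, 0.06229983070412194, 0.9978931408271741, 1.6720658775366302], [0.0, 0.0, 0.0, 1.0]])] 0.996123046875
dict_keys(['pixels', 'range_z', 'K', 'extrinsics'])
wrist [[341.8692076748838, 0.0, 321.48572103279986], [0.0, 341.8692076748838, 240.20629655599888], [0.0, 0.0, 1.0]] [('tool_from_camera', [[-0.0005621801589472883, 0.3248253662114148, -0.9457738447531143, -0.160610703630053], [0.9999994844299546, -0.0006171664366199734, -0.0008063779593011849, -0.0007190918016570791], [-0.0008456318895493221, -0.9457738104701402, -0.3248248517824608, -0.08657648080827438], [0.0, 0.0, 0.0, 1.0]])] 0.995966796875
dict_keys(['pixels', 'range_z', 'K', 'tool_from_camera'])
```

View pics/scene0.png

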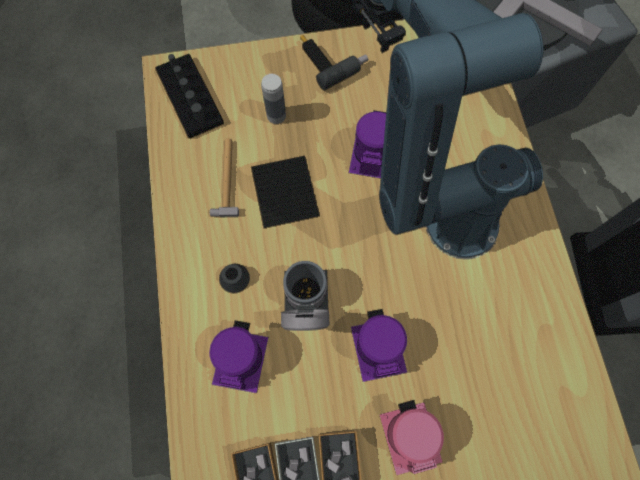

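View pics/top0.png

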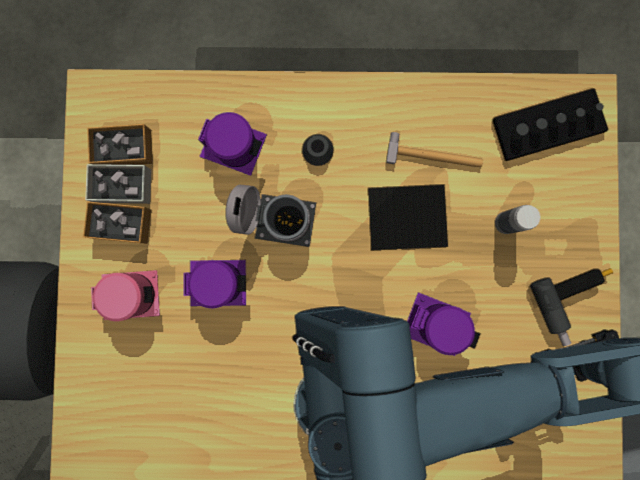

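View pics/wrist0.png

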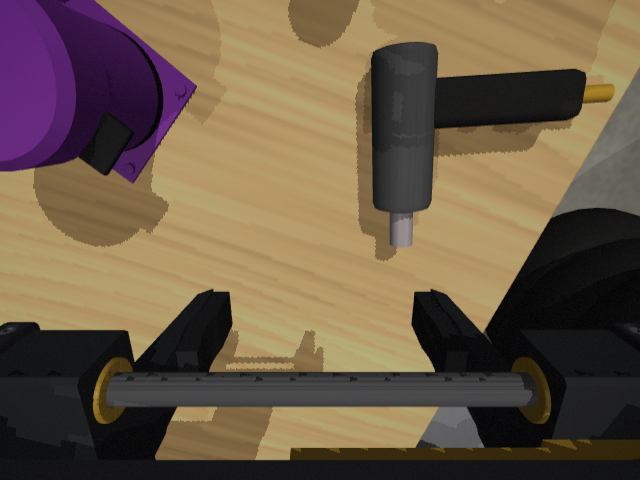

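The candidates for the bin, in the top view, are purple at (230,138), (216,284) and (443,325), pink at (123,296), and an open stainless bin with a grey pail at (285,218). The stainless one matches the description. Next I'll take a close crop and measure it.

```bash
cat > h.py <<'E'
import numpy as np,cv2
def load(n): return dict(np.load(f"c_{n}.npz"))
def cloud(c,T=None):
    T=c["extrinsics"] if T is None else T
    z=c["range_z"]; K=c["K"]; v,u=np.mgrid[0:480,0:640]
    P=np.stack([(u-K[0,2])/K[0,0]*z,-(v-K[1,2])/K[1,1]*z,-z],-1)
    return P@T[:3,:3].T+T[:3,3]
def ray(c,uv,h,T=None):
    T=c["extrinsics"] if T is None else T; K=c["K"]; uv=np.atleast_2d(uv).astype(float)
    d=np.stack([(uv[:,0]-K[0,2])/K[0,0],-(uv[:,1]-K[1,2])/K[1,1],-np.ones(len(uv))],-1)@T[:3,:3].T
    o=T[:3,3]; return o+d*((h-o[2])/d[:,2])[:,None]
def circ(p):
    A=np.c_[2*p,np.ones(len(p))]; s=np.linalg.lstsq(A,(p**2).sum(1),rcond=None)[0]
    return s[:2],np.sqrt(s[2]+s[:2]@s[:2])
E
python3 - <<'E'
from h import *
t=load("top");s=load("scene")
a=t["pixels"][150:270,190:350,::-1]; b=s["pixels"][240:350,250:360,::-1]
cv2.imwrite("pics/crop0.png",np.hstack([cv2.resize(a,(440,330),interpolation=2),cv2.resize(b,(330,330),interpolation=2)]))
for n,c in(("top",t),("scene",s)):
    P=cloud(c); 
    # bench check
    m=(abs(P[...,2])<.02); print(n,"bench",np.median(P[...,2][m]))
    B=P[150:270,190:350] if n=="top" else P[240:350,250:360]
    hgt=B[...,2]; print(np.histogram(hgt,bins=np.arange(-.02,.3,.01)))
    q=B[(hgt>.132)&(hgt<.148)]; print(len(q),q.min(0),q.max(0),np.median(q,0))
    hsv=cv2.cvtColor(c["pixels"],cv2.COLOR_RGB2HSV)
E
```

```text
top bench 0.0006366874742600448
(array([  62, 5959, 8325,  771,  370,  211,  118,  155,  102,   77,   72,
        108,  416,  353,  220,  322,  652,  117,    8,   23,   36,   65,
        120,  206,  147,   31,   55,   18,    0,    0,    0]), array([-0.02, -0.01,  0.  ,  0.01,  0.02,  0.03,  0.04,  0.05,  0.06,
        0.07,  0.08,  0.09,  0.1 ,  0.11,  0.12,  0.13,  0.14,  0.15,
        0.16,  0.17,  0.18,  0.19,  0.2 ,  0.21,  0.22,  0.23,  0.24,
        0.25,  0.26,  0.27,  0.28,  0.29]))
837 [0.37621634 0.07915789 0.13202516] [0.69505661 0.37712943 0.14799484] [0.5216043  0.21053629 0.14209591]
scene bench -0.0012089338130717442
(array([  65, 5759, 3371,  353,  192,   89,   62,   70,   63,   59,   74,
         96,  212,  177,   87,  325,  197,    8,    1,   27,   48,   87,
        151,  272,  154,    9,   42,    9,    0,    0,    0]), array([-0.02, -0.01,  0.  ,  0.01,  0.02,  0.03,  0.04,  0.05,  0.06,
        0.07,  0.08,  0.09,  0.1 ,  0.11,  0.12,  0.13,  0.14,  0.15,
        0.16,  0.17,  0.18,  0.19,  0.2 ,  0.21,  0.22,  0.23,  0.24,
        0.25,  0.26,  0.27,  0.28,  0.29]))
492 [0.39527868 0.0831755  0.13209581] [0.68528484 0.33151333 0.14784462] [0.53192238 0.1664864  0.13897798]
```

View pics/crop0.png

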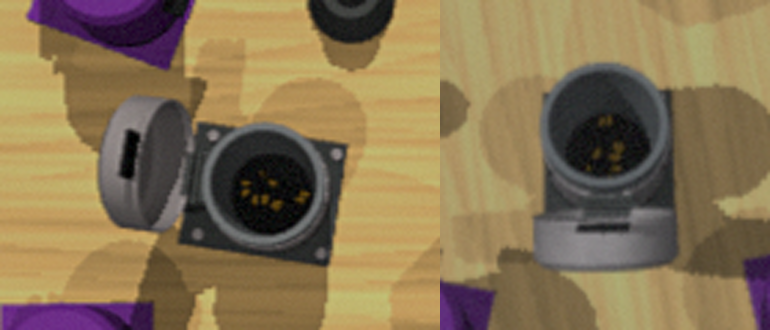

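The crop shows the open stainless bin at top-view pixel (285,218), with the grey pail and brass stems inside and the lid standing up at its left (+y) side. Next come the rim, bracket, mat and lid, measured in both views.

```bash
python3 - <<'E'
from h import *
for n,win in(("top",(240,180,330,260)),("scene",(270,245,345,312))):
    c=load(n);P=cloud(c);x0,y0,x1,y1=win
    B=P[y0:y1,x0:x1].reshape(-1,3)
    q=B[(B[:,2]>.128)&(B[:,2]<.152)]
    # robust circle
    p=q[:,:2]
    for i in range(8):
        ce,r=circ(p); e=abs(np.hypot(*(p-ce).T)-r); p=p[e<max(.008,2*np.median(e))] if i<7 else p
    print(n,"rim",len(p),ce,r, np.median(q[:,2]))
    # lid points
    x0,y0,x1,y1=(210,170,275,245) if n=="top" else (270,290,340,340)
    B=P[y0:y1,x0:x1].reshape(-1,3); B=B[B[:,2]>.155]; print("lid",len(B),B.mean(0),B.min(0),B.max(0))
    d=B[:,:2]-B[:,:2].mean(0); w,V=np.linalg.eigh(d.T@d); print(V.T,w/len(B))
    # mat
    g=c["pixels"].max(2); m=(g<45).astype(np.uint8)
    m=cv2.morphologyEx(m,cv2.MORPH_CLOSE,np.ones((5,5)))
    N,L,st,cc=cv2.connectedComponentsWithStats(m)
    for i in range(1,N):
        if st[i,4]>1500:
            X=ray(c,cc[i],.004)[0]; 
            cn=max(cv2.findContours((L==i).astype(np.uint8),0,1)[0],key=cv2.contourArea)
            R=cv2.minAreaRect(cn); bx=ray(c,cv2.boxPoints(R),.004)
            print("dark",st[i],cc[i].round(1),X.round(4),"boxc",bx.mean(0).round(4),"corners",bx[:,:2].round(3).tolist(),[np.linalg.norm(bx[k]-bx[k-1]).round(3) for k in range(4)])
E
```

```text
top rim 201 [0.52332935 0.16577144] 0.0802102022642839 0.13964347418697987
lid 733 [0.52766736 0.25204801 0.251787  ] [0.37849721 0.03149954 0.15525337] [0.59742    0.28540215 1.67206588]
[[ 0.6181644  -0.78604884]
 [-0.78604884 -0.6181644 ]] [0.00089825 0.0024025 ]
dark [ 493   89  115   72 4457] [549.7 124.7] [ 0.8054 -0.6081  0.004 ] boxc [ 0.8066 -0.608   0.004 ] corners [[0.823, -0.442], [0.915, -0.739], [0.79, -0.773], [0.698, -0.478]] [np.float64(0.13), np.float64(0.311), np.float64(0.13), np.float64(0.309)]
dark [ 369  185   79   65 4661] [407.4 217.2] [ 0.5332 -0.2029  0.004 ] boxc [ 0.5336 -0.2033  0.004 ] corners [[0.615, -0.09], [0.628, -0.307], [0.452, -0.316], [0.439, -0.1]] [np.float64(0.176), np.float64(0.218), np.float64(0.176), np.float64(0.216)]
dark [   0  262   58  138 4257] [ 36.1 337.7] [0.1735 0.8501 0.004 ] boxc [0.195  0.8729 0.004 ] corners [[0.387, 0.965], [0.39, 0.799], [0.003, 0.782], [-0.0, 0.945]] [np.float64(0.388), np.float64(0.165), np.float64(0.387), np.float64(0.163)]
dark [ 293  318   61  162 2617] [319.7 370.2] [0.0975 0.0407 0.004 ] boxc [0.02 
[... 1281 characters left out ...]
4 ] boxc [-0.0052 -0.1316  0.004 ] corners [[0.271, -0.159], [-0.03, -0.441], [-0.281, -0.087], [0.019, 0.16]] [np.float64(0.407), np.float64(0.413), np.float64(0.433), np.float64(0.388)]
dark [ 252  157   67   70 3335] [284.6 191.4] [ 0.5321 -0.1941  0.004 ] boxc [ 0.5305 -0.197   0.004 ] corners [[0.625, -0.298], [0.445, -0.31], [0.439, -0.095], [0.612, -0.085]] [np.float64(0.213), np.float64(0.18), np.float64(0.215), np.float64(0.173)]
dark [ 570  199   70  137 6459] [609.8 270. ] [-0.3986  0.2241  0.004 ] boxc [-0.389   0.2036  0.004 ] corners [[-0.353, -0.019], [-0.567, 0.017], [-0.416, 0.425], [-0.219, 0.392]] [np.float64(0.433), np.float64(0.217), np.float64(0.435), np.float64(0.199)]
```

```bash
python3 - <<'E'
from h import *
t=load("top"); 
cr=np.array([[199,123],[347,145],[328,265],[180,243]])/2.75+[190,150]
X=ray(t,cr,.004); print("bracket corners",X.round(4).tolist()); 
d=(X[0]-X[1])+(X[3]-X[2]); th=np.arctan2(d[1],d[0]); print("bin yaw deg",np.degrees(th)); 
e=(X[0]-X[3])+(X[1]-X[2]); print("other",np.degrees(np.arctan2(e[1],e[0])), np.linalg.norm(X[0]-X[1]),np.linalg.norm(X[0]-X[3]))
u=d[:2]/np.linalg.norm(d[:2]); print("axis guess",X[:,:2].mean(0)-0.01*u)
for n,win in(("top",(252,185,325,255)),("scene",(275,250,340,306))):
    c=load(n);x0,y0,x1,y1=win
    P=cloud(c); h=P[...,2]; m=np.zeros((480,640),np.uint8); m[y0:y1,x0:x1]=((h>.120)&(h<.16))[y0:y1,x0:x1]
    v=c["pixels"]; 
    N,L,st,cc=cv2.connectedComponentsWithStats(cv2.morphologyEx(m,cv2.MORPH_CLOSE,np.ones((3,3))))
    i=1+np.argmax(st[1:,4]); cn=max(cv2.findContours((L==i).astype(np.uint8),0,1)[0],key=cv2.contourArea)[:,0]
    hull=cv2.convexHull(cn)[:,0]; w=ray(c,hull,.140)[:,:2]; print(n,"hull circ",cv2.minEnclosingCircle(w.astype(np.float32)),circ(w), st[i])
    # hough
    q=m*255; big=cv2.resize(q[y0-10:y1+10,x0-10:x1+10],None,fx=4,fy=4); im=cv2.resize(v[y0-10:y1+10,x0-10:x1+10,::-1],None,fx=4,fy=4)
    im[big>127,1]=255; cv2.imwrite(f"pics/m_{n}.png",im)
E
```

```text
bracket corners [[0.5921, 0.213, 0.004], [0.5711, 0.0581, 0.004], [0.4457, 0.0758, 0.004], [0.4663, 0.2302, 0.004]]
bin yaw deg 82.35266185634887
other -7.9015267764634745 0.1563643838079785 0.12695243389966687
axis guess [0.51746161 0.13437336]
top hull circ ((0.5184587836265564, 0.13683027029037476), 0.05937433987855911) (array([0.51857379, 0.13724428]), np.float64(0.05879066383319691)) [263 194  45  45 455]
scene hull circ ((0.5171193480491638, 0.14361608028411865), 0.06033365800976753) (array([0.51716519, 0.1433052 ]), np.float64(0.059223127501950586)) [283 261  43  43 465]
```

View pics/m_top.png

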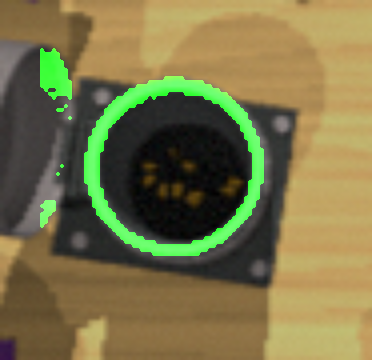

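View pics/m_scene.png

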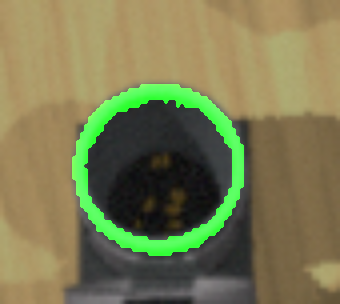

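```bash
cat >> h.py <<'E'
from scipy.spatial.transform import Rotation as R
def plan(o,tgt,yaw_y=None):
    """delta in tool axes to reach tgt (world); turn about tool x so that tool y points at yaw (deg, world), mod 180"""
    M=R.from_quat(o["tool_rot"]).as_matrix(); d=M.T@(np.array(tgt)-o["eef_pos"])
    r=None
    if yaw_y is not None:
        cur=np.degrees(np.arctan2(M[1,1],M[0,1])); a=(yaw_y-cur+90)%180-90  # world-z ccw turn
        r=np.radians(-a)  # tool x down
    return d,r
E
python3 - <<'E'
from h import *; from rig import *
o=get_obs(); M=R.from_quat(o["tool_rot"]).as_matrix(); print(M.round(3))
for y in(82.35,):
    print(plan(o,[.511,.085,.30],y))
    # q6 needed estimate: yaw = q1 - q6 + c
t=load("top")
P=cloud(t)
for n,(u,v),h in(("cone",(317,147),.056),("spray",(527,217),.19),("pB1",(230,137),.15),("pB2",(216,284),.15),("pB3",(443,328),.15),("lidtab",(237,206),.25)): print(n,ray(t,(u,v),h)[0].round(3),P[v,u].round(3))
E
```

```text
[[-0.     0.333 -0.943]
 [ 0.001 -0.943 -0.333]
 [-1.    -0.001 -0.   ]]
(array([-0.07610918, -0.48450805, -0.51005879]), np.float64(0.4733283435455965))
cone [0.722 0.057 0.056] [0.722 0.057 0.052]
spray [ 0.521 -0.478  0.19 ] [ 0.521 -0.477  0.192]
pB1 [0.726 0.286 0.15 ] [0.726 0.286 0.147]
pB2 [0.338 0.313 0.15 ] [0.338 0.313 0.151]
pB3 [ 0.235 -0.275  0.15 ] [ 0.235 -0.276  0.146]
lidtab [0.532 0.248 0.25 ] [0.533 0.249 0.244]
```

Emit:
step_arm(
  increments=[
    [[-0.025, -0.02, -0.02], 0],
    [[-0.025, -0.025, -0.026], 0],
    [[-0.02, -0.025, -0.026], 0],
    [[-0.01, -0.025, -0.026], 0],
    [[0, -0.025, -0.026], 0],
    [[0, -0.025, -0.026], 0],
    [[0, -0.025, -0.026], 0],
    [[0, -0.025, -0.026], 0],
    [[0, -0.025, -0.026], 0],
    [[0, -0.025, -0.026], 0],
  ],
  gripper=1,
  newtons=60,
)

```text
time_s: 0.98
eef_pos: [0.3516, -0.2173, 0.3041]
tool_rot: [0.698, 0.118, -0.697, 0.112]
force: [1.3, 0.0, 0.9]
finger_gap: 0.088
```

```bash
python3 - <<'E'
from h import *; from rig import *
o=get_obs(); print(o["time_s"],o["eef_pos"],o["qpos"],plan(o,[.511,.085,.30],82.35))
E
```

```text
0.9833 [ 0.35162982 -0.21729468  0.3041225 ] [-0.84683786 -0.26059057  1.87200082  0.00524594  1.53631872  0.39696639] (array([ 0.00654001, -0.23509573, -0.247962  ]), np.float64(0.4603223094891653))
```

Emit:
step_arm(
  increments=[
    [[0, -0.028, -0.029], 0],
    [[0, -0.028, -0.029], 0],
    [[0, -0.028, -0.029], 0],
    [[0, -0.028, -0.029], 0],
    [[0, -0.028, -0.029], 0],
    [[0, -0.028, -0.029], 0],
    [[0, -0.028, -0.029], 0],
    [[0, -0.028, -0.029], 0],
    [[0, -0.012, -0.016], 0],
    [[0, 0, 0], 0.05],
  ],
)

```text
time_s: 1.82
eef_pos: [0.5133, 0.1056, 0.3059]
tool_rot: [0.701, 0.102, -0.699, 0.097]
force: [-0.7, 0.0, -0.5]
finger_gap: 0.0881
```

Emit:
step_arm(
  increments=[
    [[0, 0, 0], 0.1],
    [[0, 0, 0], 0.1],
    [[0, 0, 0], 0.1],
    [[0, 0, 0], 0.1],
    [[0, 0, 0], 0],
    [[0, 0, 0], 0],
    [[0, 0, 0], 0],
    [[0, 0, 0], 0],
    [[0, 0, 0], 0],
    [[0, 0, 0], 0],
  ],
)

```text
time_s: 2.65
eef_pos: [0.5121, 0.1094, 0.3026]
tool_rot: [-0.704, 0.04, 0.707, 0.046]
force: [-1.1, 0.4, 0.2]
finger_gap: 0.088
```

```bash
python3 - <<'E'
from h import *; from rig import *
o=get_obs(); print(o["time_s"],o["eef_pos"],o["qpos"],plan(o,[.511,.085,.30],82.35))
c=read_camera("wrist"); c["eef"]=o["eef_pos"]; c["rot"]=o["tool_rot"]; np.savez("c_wrist.npz",**c); cv2.imwrite("pics/wrist1.png",c["pixels"][:,:,::-1])
E
```

```text
2.65 [0.51212884 0.10944883 0.3026178 ] [-0.02187809  0.00909729  1.63431932  0.00867973  1.50220727  1.66963894] (array([ 0.0024082 ,  0.02442636, -0.00185087]), np.float64(0.012164664629554083))
```

View pics/wrist1.png

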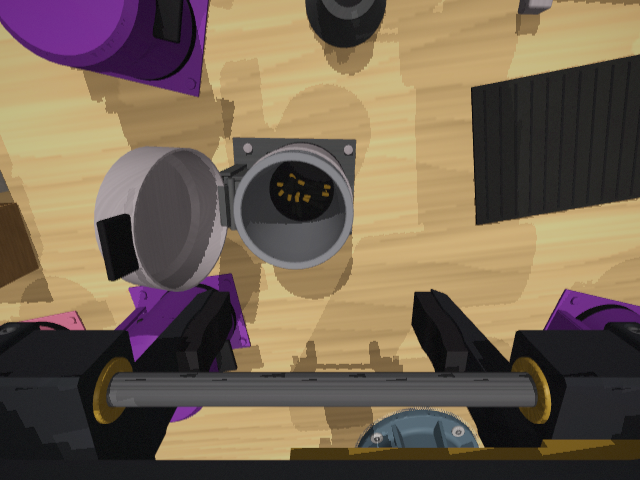

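The wrist view shows the pail mouth at about (295,207), the lid at (160,220) with its tab at (117,247), and the mat at (560,140). Next I'll fit the rim in this view.

```bash
cat >> h.py <<'E'
def wT(c):
    T=np.eye(4);T[:3,:3]=R.from_quat(c["rot"]).as_matrix();T[:3,3]=c["eef"]; return T@c["tool_from_camera"]
E
python3 - <<'E'
from h import *
c=load("wrist"); T=wT(c); P=cloud(c,T); h=P[...,2]
print("bench",np.median(h[abs(h)<.02]))
m=np.zeros((480,640),np.uint8); w=(slice(130,285),slice(232,370)); m[w]=((h>.128)&(h<.15))[w]
N,L,st,cc=cv2.connectedComponentsWithStats(cv2.morphologyEx(m,cv2.MORPH_CLOSE,np.ones((3,3))))
i=1+np.argmax(st[1:,4]); print(st[i], np.median(h[(L==i)]))
cn=max(cv2.findContours((L==i).astype(np.uint8),0,1)[0],key=cv2.contourArea)[:,0]
hull=cv2.convexHull(cn)[:,0]; X=ray(c,hull,.140,T)[:,:2]; print(cv2.minEnclosingCircle(X.astype(np.float32)),circ(X))
el=cv2.fitEllipse(hull); print(el, ray(c,el[0],.140,T))
# bracket right edge corners approx, mat
cr=np.array([[234,138],[356,140],[350,235]]); print("bracket",ray(c,cr,.004,T).round(4))
s=ray(c,cr,.004,T); d=s[0]-s[1]; print(np.degrees(np.arctan2(d[1],d[0])),np.linalg.norm(d))
print("mat left corners",ray(c,[[471,88],[476,224]],.004,T).round(4))
# lid: tab pts
B=P[214:282,97:136].reshape(-1,3);g=c["pixels"][214:282,97:136].max(2).ravel(); B=B[(g<40)]; print("tab",np.median(B,0),B.min(0),B.max(0))
im=c["pixels"][:,:,::-1].copy(); cv2.drawContours(im,[hull[:,None]],-1,(0,255,0),1); cv2.imwrite("pics/w1m.png",cv2.resize(im[120:300,80:380],None,fx=2.5,fy=2.5))
E
```

```text
bench 0.00014800962630490133
[ 233  152  121  118 3424] 0.1394397085137458
((0.5172670483589172, 0.139255553483963), 0.05902771279215813) (array([0.51717288, 0.1392246 ]), np.float64(0.05871238285485485))
((293.0592041015625, 210.45838928222656), (116.72242736816406, 121.14928436279297), 112.86636352539062) [[0.52055872 0.13873234 0.14      ]]
bracket [[0.5918 0.217  0.004 ]
 [0.5705 0.0611 0.004 ]
 [0.443  0.0808 0.004 ]]
82.21510939838714 0.15731930040948103
mat left corners [[ 0.6147 -0.0842  0.004 ]
 [ 0.4384 -0.0949  0.004 ]]
tab [0.53492226 0.25112457 0.24152119] [0.51072589 0.09899969 0.22700134] [0.5983628  0.26117089 0.46280932]
```

View pics/w1m.png

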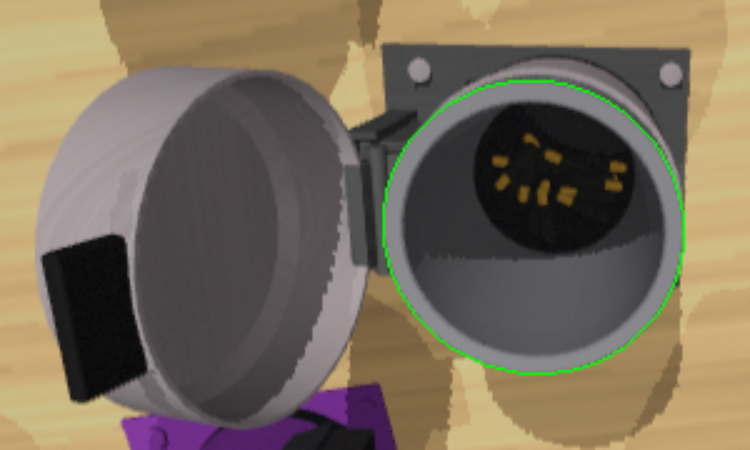

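Emit:
step_arm(
  increments=[
    [[0, 0.006, 0], 0.01],
    [[0, 0.006, 0], 0],
    [[0, 0.006, -0.001], 0],
    [[0.015, 0.007, 0], 0],
    [[0.02, 0, 0], 0],
    [[0.02, 0, 0], 0],
    [[0.02, 0, 0], 0],
    [[0.02, 0, 0], 0],
    [[0.01, 0, 0], 0],
    [[0, 0, 0], 0],
  ],
)

```text
time_s: 3.53
eef_pos: [0.5114, 0.0783, 0.1962]
tool_rot: [0.706, -0.045, -0.705, -0.05]
force: [-0.1, -0.1, -0.0]
finger_gap: 0.0883
```

```bash
python3 - <<'E'
from h import *; from rig import *
o=get_obs(); print(o["time_s"],o["eef_pos"],o["qpos"],plan(o,[.5098,.0847,.136],82.3))
E
```

```text
3.5333 [0.51140411 0.07831604 0.19617552] [-0.08241723  0.07592034  1.78220022  0.00751694  1.28101078  1.6203273 ] (array([ 0.06021341, -0.00567149,  0.00256919]), np.float64(0.0003107284482835343))
```

Emit:
step_arm(
  increments=[
    [[0, -0.005, 0.002], 0],
    [[0, 0, 0], 0],
    [[0.01, 0, 0], 0],
    [[0.01, 0, 0], 0],
    [[0.01, 0, 0], 0],
    [[0.01, 0, 0], 0],
    [[0.01, 0, 0], 0],
    [[0.004, 0, 0], 0],
    [[0, 0, 0], 0],
    [[0, 0, 0], 0],
  ],
)

```text
time_s: 4.37
eef_pos: [0.5123, 0.0839, 0.14]
tool_rot: [0.708, -0.045, -0.703, -0.05]
force: [0.1, -0.8, -0.2]
finger_gap: 0.0881
```

```bash
python3 - <<'E'
from h import *; from rig import *
o=get_obs(); print(o["time_s"],o["eef_pos"],o["force"],plan(o,[.5098,.0847,.136],82.3))
c=read_camera("wrist"); cv2.imwrite("pics/wrist2.png",c["pixels"][:,:,::-1])
E
```

```text
4.3667 [0.5123118  0.08391069 0.13996648] [ 0.11911719 -0.82913546 -0.19441506] (array([ 0.00395234, -0.00041734,  0.00262107]), np.float64(0.0005743020087477474))
```

View pics/wrist2.png

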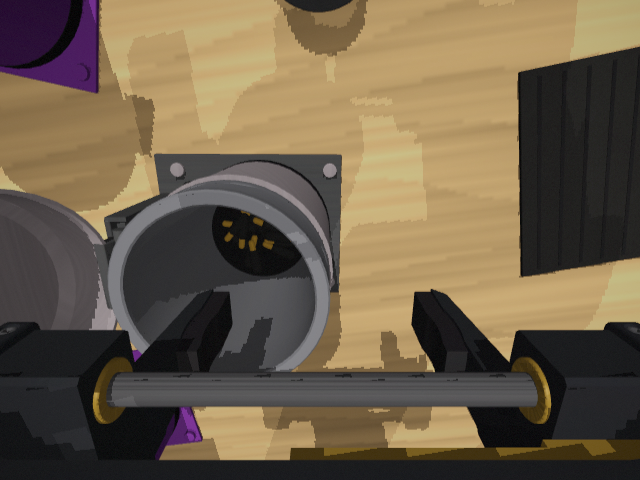

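The inside finger is in the pail at (215,330) and the outside finger is clear at (430,330). I'll close now.

Emit:
step_arm(
  increments=[
    [[0.004, 0, 0.0025], 0],
    [[0, 0, 0], 0],
    [[0, 0, 0], 0],
    [[0, 0, 0], 0],
    [[0, 0, 0], 0],
    [[0, 0, 0], 0],
    [[0, 0, 0], 0],
    [[0, 0, 0], 0],
    [[0, 0, 0], 0],
    [[0, 0, 0], 0],
  ],
  gripper=0,
  newtons=60,
)

```text
time_s: 5.25
eef_pos: [0.5113, 0.0842, 0.138]
tool_rot: [0.71, -0.045, -0.701, -0.05]
force: [0.3, -0.8, 0.2]
finger_gap: 0.0236
```

```bash
python3 - <<'E'
from h import *; from rig import *
o=get_obs(); M=R.from_quat(o["tool_rot"]).as_matrix();print(o["time_s"],o["eef_pos"],o["force"],o["torque"],o["finger_gap"],plan(o,[.5098,.0847,.136],82.3),o["qpos"]); print(M.round(3))
print(M.T@np.array([*(np.array([.5172,.1392])-o["eef_pos"][:2]),0]))
E
```

```text
5.25 [0.51132537 0.08416411 0.1380206 ] [ 0.31290063 -0.76441941  0.22419506] [-0.00530312  0.01154103 -0.03910732] 0.023575536548280877 (array([ 0.0020052 , -0.00031162,  0.00160587]), np.float64(0.0004886606537352055)) [-0.07079178  0.14209516  1.83715149  0.00778795  1.1506574   1.63081516]
[[ 0.012 -0.133 -0.991]
 [ 0.006 -0.991  0.134]
 [-1.    -0.008 -0.011]]
[ 0.00041633 -0.05532582  0.00153012]
```

Emit:
step_arm(
  increments=[
    [[0.001, 0, 0.0015], 0],
    [[0, 0, 0], 0],
    [[0, 0, 0], 0],
    [[0, 0, 0], 0],
    [[0, 0, 0], 0],
    [[0, 0, 0], 0],
    [[0, 0, 0], 0],
    [[0, 0, 0], 0],
    [[0, 0, 0], 0],
    [[0, 0, 0], 0],
  ],
)

```text
time_s: 6.08
eef_pos: [0.5096, 0.0844, 0.1368]
tool_rot: [0.71, -0.045, -0.701, -0.05]
force: [0.3, -0.7, -0.8]
finger_gap: 0.0004
```

```bash
python3 - <<'E'
from h import *; from rig import *
o=get_obs(); M=R.from_quat(o["tool_rot"]).as_matrix();print(o["time_s"],o["eef_pos"],o["force"],o["torque"],o["finger_gap"],plan(o,[.5098,.0847,.136],82.3)); print(M.round(3))
print(M.T@np.array([*(np.array([.5172,.1392])-o["eef_pos"][:2]),0]))
# arc rows: turn a about tool x by -0.1, center at tool (y=-.055,z=0)
a=-0.1; c=np.array([-.055,0]); p=c-np.array([[np.cos(a),-np.sin(a)],[np.sin(a),np.cos(a)]])@c; print("row shift yz",p)
E
```

```text
6.0833 [0.50960739 0.08440114 0.13679028] [ 0.32037656 -0.70790531 -0.77995908] [ 0.05424323 -0.04706644 -0.04422047] 0.00040369935291156996 (array([ 0.00079438, -0.00031571, -0.00014227]), np.float64(0.0005595349665627939))
[[ 0.012 -0.133 -0.991]
 [ 0.006 -0.991  0.134]
 [-1.    -0.008 -0.011]]
[ 0.00043397 -0.05532026 -0.00020805]
row shift yz [-0.00027477 -0.00549084]
```

The fingers closed on nothing (gap 0.4 mm), so I'll look.

```bash
python3 - <<'E'
from h import *; from rig import *
for n in("wrist","scene","top"):
    o=get_obs();c=read_camera(n); c["eef"]=o["eef_pos"]; c["rot"]=o["tool_rot"]; np.savez(f"c_{n}3.npz",**c); cv2.imwrite(f"pics/{n}3.png",c["pixels"][:,:,::-1])
a=cv2.imread("pics/scene3.png")[230:350,240:380]; b=cv2.imread("pics/wrist3.png")[130:,100:400]
cv2.imwrite("pics/c3.png",np.hstack([cv2.resize(a,(408,350)),cv2.resize(b,(350,350))]))
E
```

```text
(no output)
```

View pics/wrist3.png

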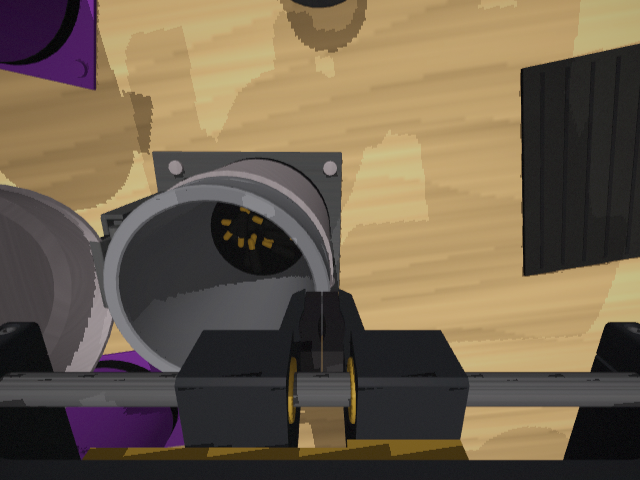

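View pics/c3.png

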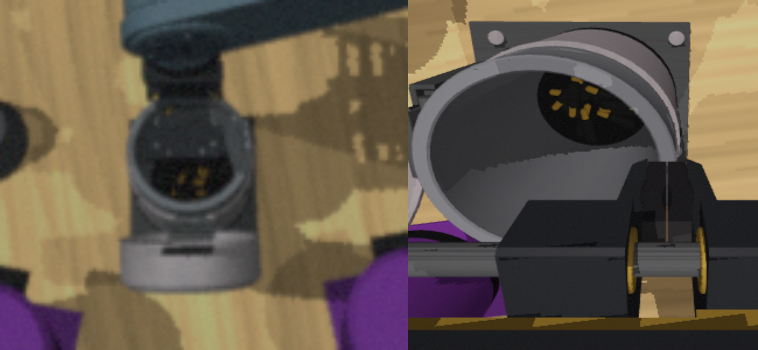

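```bash
python3 - <<'E'
from h import *
def proj(c,T,X):
    p=(np.atleast_2d(X)-T[:3,3])@T[:3,:3]; K=c["K"]; z=-p[:,2]
    return np.c_[K[0,0]*p[:,0]/z+K[0,2],-K[1,1]*p[:,1]/z+K[1,2]]
th=np.linspace(0,2*np.pi,120)
for n in("wrist","scene","top"):
    c=dict(np.load(f"c_{n}3.npz")); T=wT(c) if n=="wrist" else c["extrinsics"]
    M=R.from_quat(c["rot"]).as_matrix(); im=c["pixels"][:,:,::-1].copy()
    for r,h,col in((.059,.14,(0,255,0)),(.051,.14,(0,255,255)),(.059,.108,(255,255,0))):
        X=np.c_[.5172+r*np.cos(th),.1392+r*np.sin(th),np.full(120,h)]
        cv2.polylines(im,[np.round(proj(c,T,X)*8).astype(int)],True,col,1,shift=3)
    for l,col in((0,(0,0,255)),(.022,(255,0,255))):
        q=proj(c,T,c["eef"]+M@[l,0,0])[0]; cv2.circle(im,(int(q[0]),int(q[1])),3,col,-1); print(n,l,q)
    if n=="wrist":
        cv2.imwrite("pics/p3w.png",im)
    elif n=="scene": a=cv2.resize(im[230:350,240:380],None,fx=3,fy=3)
    else: b=cv2.resize(im[170:290,210:350],None,fx=3,fy=3)
    if n=="wrist": 
        P=cloud(c,T); print("range at rim",P[262:300:6,325],); print(P[300:340:8,322])
cv2.imwrite("pics/p3.png",np.hstack([a,b])[:, :800])
E
```

```text
wrist 0 [323.8461279  295.86793055]
wrist 0.022 [323.58203632 277.92777227]
range at rim [[0.52423738 0.08185315 0.12604326]
 [0.52578868 0.08168073 0.13804119]
 [0.52354282 0.0819797  0.14040445]
 [0.51989425 0.08245379 0.13960243]
 [0.51614317 0.0829411  0.13874041]
 [0.51933801 0.08255692 0.15181666]
 [0.51875679 0.08264501 0.15671398]]
[[0.51977692 0.08388699 0.16022544]
 [0.51968631 0.08385752 0.16726511]
 [0.51821879 0.08402885 0.17137787]
 [0.51406642 0.08458533 0.17086941]
 [0.51022228 0.08509706 0.17098231]]
scene 0 [303.68262273 261.07937149]
scene 0.022 [303.85185189 263.37552095]
top 0 [305.11581588 220.02165448]
top 0.022 [305.33796413 220.62803732]
```

View pics/p3w.png

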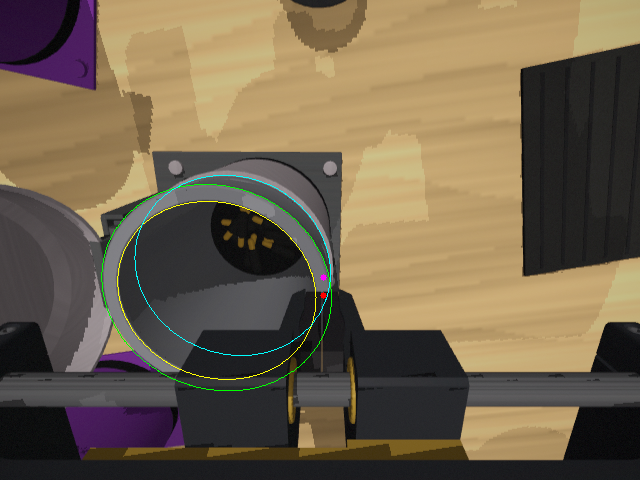

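View pics/p3.png

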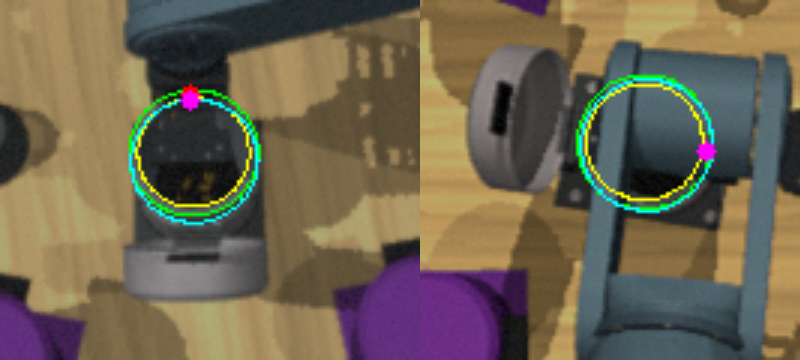

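```bash
python3 - <<'E'
from h import *
for f in("c_wrist.npz","c_wrist3.npz"):
    c=dict(np.load(f)); P=cloud(c,c["tool_from_camera"])   # tool coords
    cols=(222,428) if f=="c_wrist.npz" else (314,322,330,345)
    for u in cols:
        print(f,u); print(np.c_[np.arange(270,345,5),P[270:345:5,u]].round(4))
E
```

```text
c_wrist.npz 222
[[ 2.700e+02  3.053e-01 -1.487e-01  1.207e-01]
 [ 2.750e+02  3.016e-01 -1.483e-01  1.271e-01]
 [ 2.800e+02  3.008e-01 -1.488e-01  1.349e-01]
 [ 2.850e+02  3.027e-01 -1.502e-01  1.440e-01]
 [ 2.900e+02  2.995e-01 -1.499e-01  1.508e-01]
 [ 2.950e+02 -1.810e-02 -4.760e-02 -1.010e-02]
 [ 3.000e+02 -2.310e-02 -4.620e-02 -1.030e-02]
 [ 3.050e+02 -2.680e-02 -4.530e-02 -9.800e-03]
 [ 3.100e+02 -2.660e-02 -4.560e-02 -7.200e-03]
 [ 3.150e+02 -2.760e-02 -4.550e-02 -5.300e-03]
 [ 3.200e+02 -2.960e-02 -4.510e-02 -4.000e-03]
 [ 3.250e+02 -3.030e-02 -4.510e-02 -1.800e-03]
 [ 3.300e+02 -3.080e-02 -4.510e-02  4.000e-04]
 [ 3.350e+02 -3.130e-02 -4.520e-02  2.600e-03]
 [ 3.400e+02 -3.260e-02 -4.500e-02  4.300e-03]]
c_wrist.npz 428
[[ 2.700e+02  3.022e-01  1.562e-01  1.191e-01]
 [ 2.750e+02  3.019e-01  1.569e-01  1.271e-01]
 [ 2.800e+02  3.007e-01  1.573e-01  1.346e-01]
 [ 2.850e+02  3.029e-01  1.590e-01  1.440e-01]
 [ 2.900e+02  3.026e-01  1.597e-01  1.522e-01]
 [ 2.950e+02 -1.830e-02  4.840e-02 -1.030e-02]
 [ 3.000e+02 -2.270e-02  4.710e-02 -1.010e-02]
 [ 3.050e+02 -2.640e-02  4.610e-0
[... 2355 characters left out ...]
700e+02  1.359e-01  2.110e-02  4.540e-02]
 [ 2.750e+02  1.364e-01  2.130e-02  5.090e-02]
 [ 2.800e+02  1.371e-01  2.140e-02  5.640e-02]
 [ 2.850e+02  1.361e-01  2.150e-02  6.120e-02]
 [ 2.900e+02  1.352e-01  2.150e-02  6.610e-02]
 [ 2.950e+02 -2.110e-02  9.500e-03 -1.180e-02]
 [ 3.000e+02 -2.570e-02  9.200e-03 -1.170e-02]
 [ 3.050e+02 -3.150e-02  8.800e-03 -1.250e-02]
 [ 3.100e+02 -3.420e-02  8.600e-03 -1.170e-02]
 [ 3.150e+02 -3.810e-02  8.400e-03 -1.160e-02]
 [ 3.200e+02 -4.220e-02  8.100e-03 -1.190e-02]
 [ 3.250e+02 -4.520e-02  7.900e-03 -1.150e-02]
 [ 3.300e+02 -4.880e-02  7.700e-03 -1.160e-02]
 [ 3.350e+02 -5.070e-02  7.600e-03 -1.070e-02]
 [ 3.400e+02 -5.490e-02  7.300e-03 -1.150e-02]]
```

In the wrist depth image the fingertips sit about 15 mm behind the reported TCP, not 22 mm ahead of it. The rim and bench heights from the same image are right (0.139 and 0.000), so the fingers closed just above the rim. Nothing moved. I'll open, then go about 37 mm lower, using the measured tip position and checking it in the picture.

Emit:
step_arm(
  increments=[
    [[0, 0, 0], 0],
    [[0, 0, 0], 0],
    [[0, 0, 0], 0],
    [[0, 0, 0], 0],
    [[0, 0, 0], 0],
    [[0, 0, 0], 0],
    [[0, 0, 0], 0],
    [[0, 0, 0], 0],
    [[0, 0, 0], 0],
    [[0, 0, 0], 0],
  ],
  gripper=0.65,
)

```text
time_s: 7.07
eef_pos: [0.5096, 0.0844, 0.1368]
tool_rot: [0.71, -0.045, -0.701, -0.05]
force: [-0.1, -0.4, 0.1]
finger_gap: 0.0571
```

Emit:
step_arm(
  increments=[
    [[0, 0, 0], 0],
    [[0.006, 0, 0], 0],
    [[0.006, 0, 0], 0],
    [[0.006, 0, 0], 0],
    [[0.006, 0, 0], 0],
    [[0.006, 0, 0], 0],
    [[0.005, 0, 0], 0],
    [[0, 0, 0], 0],
    [[0, 0, 0], 0],
    [[0, 0, 0], 0],
  ],
)

```text
time_s: 7.9
eef_pos: [0.5089, 0.0847, 0.0964]
tool_rot: [0.709, -0.045, -0.702, -0.05]
force: [-0.3, 0.3, 0.2]
finger_gap: 0.0575
```

```bash
python3 - <<'E'
from h import *; from rig import *
o=get_obs(); print(o["time_s"],o["eef_pos"],o["force"],o["finger_gap"],plan(o,[.5098,.0847,.099],82.3))
c=read_camera("wrist"); cv2.imwrite("pics/wrist4.png",c["pixels"][:,:,::-1])
E
```

```text
7.9 [0.50889365 0.08471612 0.09636441] [-0.33619806  0.26074833  0.20631054] 0.05751581802753481 (array([-0.0026274 , -0.00012513, -0.00092154]), np.float64(0.000491344030460998))
```

View pics/wrist4.png

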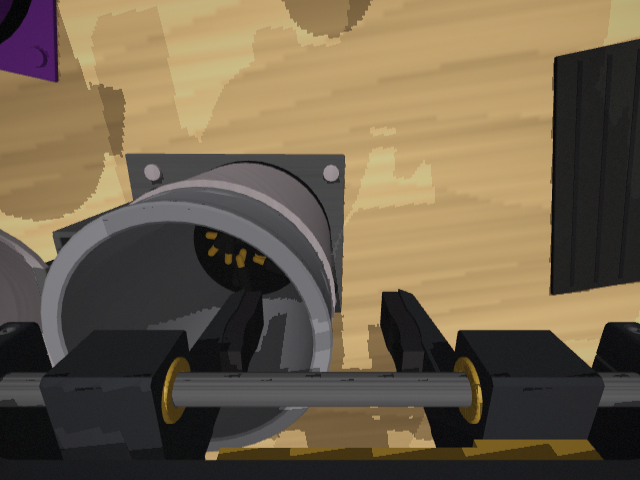

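The inner finger is at (245,320), inside the pail, and the rim at (322,330) lies between the fingers. I'll close.

Emit:
step_arm(
  increments=[
    [[-0.002, 0, -0.001], 0],
    [[0, 0, 0], 0],
    [[0, 0, 0], 0],
    [[0, 0, 0], 0],
    [[0, 0, 0], 0],
    [[0, 0, 0], 0],
    [[0, 0, 0], 0],
    [[0, 0, 0], 0],
    [[0, 0, 0], 0],
    [[0, 0, 0], 0],
  ],
  gripper=0,
  newtons=60,
)

```text
time_s: 8.78
eef_pos: [0.5112, 0.0839, 0.1005]
tool_rot: [0.71, -0.044, -0.701, -0.048]
force: [-0.1, -0.4, 0.0]
finger_gap: 0.0074
```

```bash
python3 - <<'E'
from h import *; from rig import *
o=get_obs(); M=R.from_quat(o["tool_rot"]).as_matrix();print(o["time_s"],o["eef_pos"],o["force"],o["torque"],o["finger_gap"],plan(o,[.5098,.0847,.099],82.3)); print(M.round(3))
print(M.T@np.array([*(np.array([.5172,.1392])-o["eef_pos"][:2]),0]))
E
```

```text
8.7833 [0.51121927 0.08394121 0.10049201] [-0.13739373 -0.42156551  0.04301051] [9.78104931e-05 4.07111907e-02 4.88339782e-01] 0.0073514090448738405 (array([ 0.00147798, -0.00055711,  0.0015236 ]), np.float64(0.0030468074203042887))
[[ 0.012 -0.131 -0.991]
 [ 0.005 -0.991  0.131]
 [-1.    -0.006 -0.012]]
[ 0.00032941 -0.05556504  0.00131172]
```

The grip holds the band (gap 7.4 mm). Now I'll twist about the pail axis, which is 55 mm toward tool -y, turning before any rise.

Emit:
step_arm(
  increments=[
    [[0, -0.0003, -0.0055], -0.1],
    [[0, -0.0003, -0.0055], -0.1],
    [[0, -0.0003, -0.0055], -0.1],
    [[-0.0005, -0.0003, -0.0055], -0.1],
    [[-0.0005, -0.0003, -0.0055], -0.1],
    [[-0.001, -0.0003, -0.0055], -0.1],
    [[-0.001, -0.0003, -0.0055], -0.1],
    [[-0.001, -0.0003, -0.0055], -0.1],
    [[-0.001, -0.0003, -0.0055], -0.1],
    [[0, -0.0003, -0.0055], -0.1],
  ],
)

```text
time_s: 9.62
eef_pos: [0.5554, 0.1021, 0.1038]
tool_rot: [0.639, 0.307, -0.639, 0.301]
force: [0.3, -4.5, 0.4]
finger_gap: 0.0081
```

```bash
cat > st.py <<'E'
from h import *; from rig import *
o=get_obs(); M=R.from_quat(o["tool_rot"]).as_matrix()
print(o["time_s"],o["eef_pos"].round(4),o["force"].round(1),o["torque"].round(2),o["finger_gap"].__round__(4),"q6",o["qpos"][5].round(3)); print("yawy",np.degrees(np.arctan2(M[1,1],M[0,1])).round(2),"tilt",M[:2,0].round(4))
print("axis in tool",(M.T@np.array([*(np.array([.5172,.1392])-o["eef_pos"][:2]),0])).round(4))
E
python3 st.py
```

```text
9.6167 [0.5554 0.1021 0.1038] [ 0.3 -4.5  0.4] [-1.06 -0.31 -1.04] 0.0081 q6 0.646
yawy -39.13 tilt [-0.0036  0.0077]
axis in tool [ 0.0004 -0.053  -0.0047]
```

Emit:
step_arm(
  increments=[
    [[0, -0.0005, 0.0054], 0.1],
    [[0, -0.0005, 0.0054], 0.1],
    [[-0.0005, -0.0005, 0.0054], 0.1],
    [[-0.001, -0.0005, 0.0054], 0.1],
    [[-0.0012, -0.0005, 0.0054], 0.1],
    [[-0.0012, -0.0005, 0.0054], 0.1],
    [[-0.0012, -0.0005, 0.0054], 0.1],
    [[-0.0012, -0.0005, 0.0054], 0.1],
    [[-0.0012, -0.0005, 0.0054], 0.1],
    [[0, -0.0005, 0.0054], 0.1],
  ],
)

```text
time_s: 10.45
eef_pos: [0.51, 0.0849, 0.1087]
tool_rot: [0.707, -0.047, -0.703, -0.053]
force: [-3.5, -1.4, 0.9]
finger_gap: 0.0077
```

```bash
python3 st.py; python3 - <<'E'
from rig import *; import cv2
c=read_camera("wrist"); cv2.imwrite("pics/wrist5.png",c["pixels"][:,:,::-1])
E
```

```text
10.45 [0.51   0.0849 0.1087] [-3.5 -1.4  0.9] [-0.53  0.5   0.33] 0.0077 q6 1.639
yawy -98.12 tilt [0.0066 0.0068]
axis in tool [ 0.0004 -0.0548  0.0005]
```

View pics/wrist5.png

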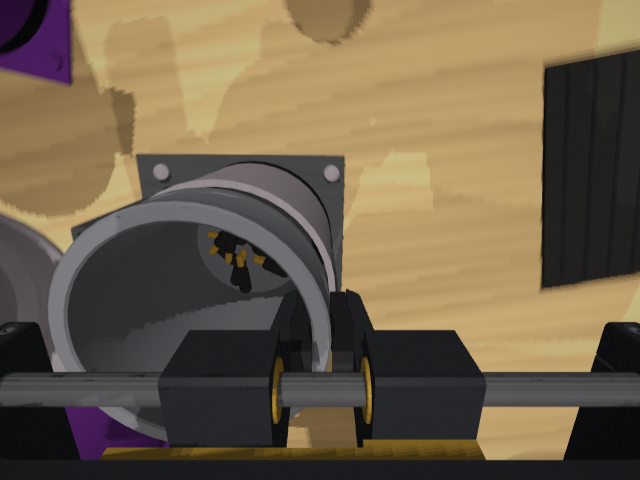

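The rim at (320,330) is still held and the bracket hasn't moved. The TCP has risen 8 mm so far. Next sweep.

Emit:
step_arm(
  increments=[
    [[0, -0.0003, -0.0055], -0.1],
    [[0, -0.0003, -0.0055], -0.1],
    [[-0.0008, -0.0003, -0.0055], -0.1],
    [[-0.0014, -0.0003, -0.0055], -0.1],
    [[-0.0014, -0.0003, -0.0055], -0.1],
    [[-0.0014, -0.0003, -0.0055], -0.1],
    [[-0.0014, -0.0003, -0.0055], -0.1],
    [[-0.0014, -0.0003, -0.0055], -0.1],
    [[-0.001, -0.0003, -0.0055], -0.1],
    [[0, -0.0003, -0.0055], -0.1],
  ],
)

```text
time_s: 11.33
eef_pos: [0.5571, 0.1032, 0.1132]
tool_rot: [0.641, 0.305, -0.638, 0.298]
force: [1.4, -3.7, -1.2]
finger_gap: 0.0079
```

Emit:
step_arm(
  increments=[
    [[0, -0.0005, 0.0054], 0.1],
    [[0, -0.0005, 0.0054], 0.1],
    [[-0.001, -0.0005, 0.0054], 0.1],
    [[-0.0015, -0.0005, 0.0054], 0.1],
    [[-0.0015, -0.0005, 0.0054], 0.1],
    [[-0.0015, -0.0005, 0.0054], 0.1],
    [[-0.0015, -0.0005, 0.0054], 0.1],
    [[-0.0015, -0.0005, 0.0054], 0.1],
    [[-0.0015, -0.0005, 0.0054], 0.1],
    [[0, -0.0005, 0.0054], 0.1],
  ],
)

```text
time_s: 12.17
eef_pos: [0.5091, 0.0843, 0.1197]
tool_rot: [0.706, -0.049, -0.704, -0.054]
force: [0.6, -1.5, -1.7]
finger_gap: 0.0078
```

```bash
python3 st.py; python3 - <<'E'
from rig import *; import cv2
from h import *
c=read_camera("wrist"); cv2.imwrite("pics/wrist6.png",c["pixels"][:,:,::-1])
E
```

```text
12.1667 [0.5091 0.0843 0.1197] [ 0.6 -1.5 -1.7] [-0.4  -0.12  0.34] 0.0078 q6 1.642
yawy -98.34 tilt [0.0029 0.0067]
axis in tool [ 0.0004 -0.0555 -0.    ]
```

View pics/wrist6.png

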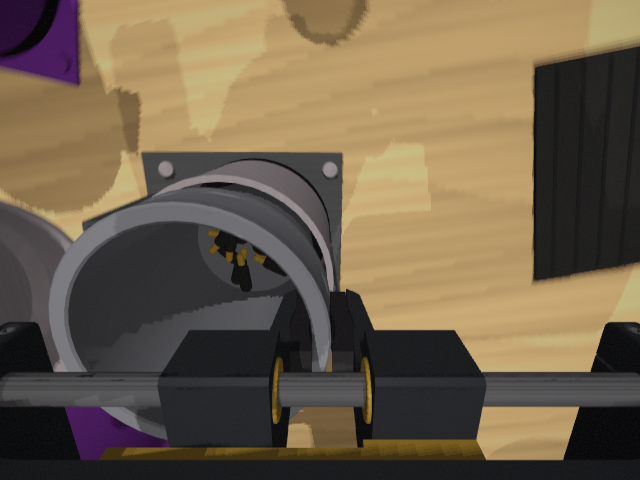

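The bin mouth (pale ring near (280,190)) is now visibly separating from the pail, which is about 19 mm up. One more sweep, then a straight lift.

Emit:
step_arm(
  increments=[
    [[0, -0.0003, -0.0055], -0.1],
    [[0, -0.0003, -0.0055], -0.1],
    [[-0.0008, -0.0003, -0.0055], -0.1],
    [[-0.0015, -0.0003, -0.0055], -0.1],
    [[-0.0015, -0.0003, -0.0055], -0.1],
    [[-0.0015, -0.0003, -0.0055], -0.1],
    [[-0.0015, -0.0003, -0.0055], -0.1],
    [[-0.0015, -0.0003, -0.0055], -0.1],
    [[-0.001, -0.0003, -0.0055], -0.1],
    [[0, 0, 0], 0],
  ],
)

```text
time_s: 13.05
eef_pos: [0.5556, 0.1011, 0.1251]
tool_rot: [0.652, 0.282, -0.648, 0.274]
force: [1.5, -0.1, -0.9]
finger_gap: 0.0077
```

Emit:
step_arm(
  increments=[
    [[-0.003, 0, 0], 0],
    [[-0.005, 0, 0], 0],
    [[-0.008, 0, 0], 0],
    [[-0.012, 0, 0], 0],
    [[-0.015, 0, 0], 0],
    [[-0.015, 0, 0], 0],
    [[-0.015, 0, 0], 0],
    [[-0.012, 0, 0], 0],
    [[-0.008, 0, 0], 0],
    [[-0.003, 0, 0], 0],
  ],
)

```text
time_s: 13.88
eef_pos: [0.5527, 0.0994, 0.2298]
tool_rot: [0.652, 0.279, -0.651, 0.269]
force: [0.5, 0.0, -3.0]
finger_gap: 0.0075
```

```bash
python3 st.py; python3 - <<'E'
from rig import *; import cv2
from h import *
for n in("wrist","scene"):
    c=read_camera(n); cv2.imwrite(f"pics/{n}7.png",c["pixels"][:,:,::-1])
a=cv2.imread("pics/scene7.png")[200:360,220:400]; b=cv2.imread("pics/wrist7.png")
cv2.imwrite("pics/c7.png",np.hstack([cv2.resize(a,(360,320)),cv2.resize(b,(427,320))]))
E
```

```text
13.8833 [0.5527 0.0994 0.2298] [ 0.5  0.  -3. ] [-0.15 -0.12 -0.03] 0.0075 q6 0.73
yawy -44.35 tilt [-0.0034  0.0136]
axis in tool [ 0.0007 -0.0532 -0.0037]
```

View pics/c7.png

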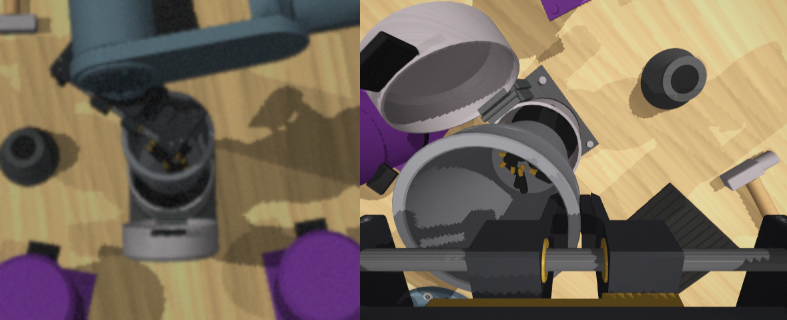

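The pail is free (about 3 N hanging) and its foot is clear of the mouth. The bin is still down on its bracket. I'll carry the pail to the mat.

Emit:
step_arm(
  increments=[
    [[0, 0.004, 0.004], 0],
    [[0, 0.008, 0.007], 0],
    [[0, 0.012, 0.011], 0],
    [[0, 0.016, 0.015], 0],
    [[0, 0.018, 0.017], 0],
    [[0, 0.018, 0.017], 0],
    [[0, 0.018, 0.017], 0],
    [[0, 0.018, 0.017], 0],
    [[0, 0.018, 0.017], 0],
    [[0, 0.018, 0.017], 0],
  ],
)

```text
time_s: 14.82
eef_pos: [0.5552, -0.1129, 0.2155]
tool_rot: [-0.647, -0.285, 0.655, -0.268]
force: [0.2, 0.0, -3.3]
finger_gap: 0.0075
```

Emit:
step_arm(
  increments=[
    [[0, 0.018, 0.017], 0],
    [[0, 0.018, 0.017], 0],
    [[0, 0.015, 0.014], 0],
    [[0, 0.012, 0.011], 0],
    [[0, 0.009, 0.008], 0],
    [[0, 0.006, 0.005], 0],
    [[0, 0.003, 0.003], 0],
    [[0, 0, 0], 0],
    [[0, 0, 0], 0],
    [[0, 0, 0], 0],
  ],
)

```text
time_s: 15.65
eef_pos: [0.5539, -0.2377, 0.2037]
tool_rot: [-0.645, -0.285, 0.66, -0.26]
force: [0.1, 0.3, -2.8]
finger_gap: 0.0075
```

```bash
python3 st.py; python3 - <<'E'
from h import *; from rig import *
o=get_obs(); print(plan(o,[.569,-.238,.23])[0])
for n in("wrist","scene","top"):
    o=get_obs(); c=read_camera(n); c["eef"]=o["eef_pos"]; c["rot"]=o["tool_rot"]; np.savez(f"c_{n}8.npz",**c);cv2.imwrite(f"pics/{n}8.png",c["pixels"][:,:,::-1])
a=cv2.imread("pics/scene8.png")[110:270,200:380]; b=cv2.imread("pics/wrist8.png")
cv2.imwrite("pics/c8.png",np.hstack([cv2.resize(a,(360,320)),cv2.resize(b,(427,320))]))
E
```

```text
15.65 [ 0.5539 -0.2377  0.2037] [ 0.1  0.3 -2.8] [-0.19 -0.17 -0.02] 0.0075 q6 0.175
yawy -44.59 tilt [-0.0334  0.0244]
axis in tool [ 0.0104 -0.2905 -0.2427]
[-0.02678864  0.00982985 -0.01020676]
```

View pics/c8.png

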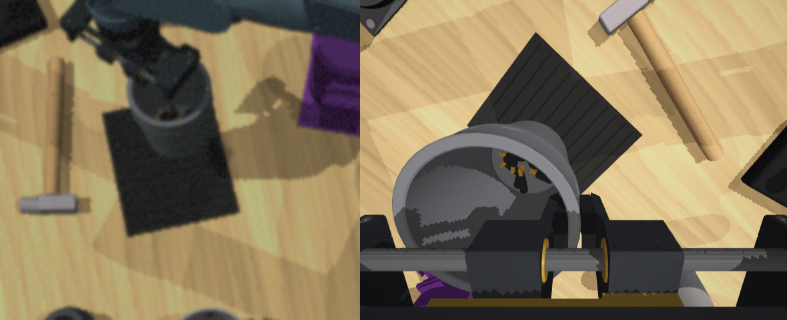

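```bash
python3 - <<'E'
from h import *; from rig import *
o=get_obs(); M=R.from_quat(o["tool_rot"]).as_matrix(); print(M.round(3))
print(o["eef_pos"]+M@[0.04,-.0545,-.002]); print(plan(o,[.570,-.2385,.11])[0])
E
```

```text
[[-0.033  0.712 -0.701]
 [ 0.024 -0.701 -0.713]
 [-0.999 -0.04   0.006]]
[ 0.51542121 -0.19699251  0.16619771]
[ 0.09335684  0.0157226  -0.01104062]
```

Emit:
step_arm(
  increments=[
    [[0, 0.004, -0.003], 0],
    [[0, 0.006, -0.004], 0],
    [[0.005, 0.004, -0.003], 0],
    [[0.01, 0, 0], 0],
    [[0.012, 0, 0], 0],
    [[0.012, 0, 0], 0],
    [[0.012, 0, 0], 0],
    [[0.01, 0, 0], 0],
    [[0.005, 0, 0], 0],
    [[0, 0, 0], 0],
  ],
)

```text
time_s: 16.63
eef_pos: [0.5701, -0.2359, 0.1284]
tool_rot: [-0.644, -0.287, 0.66, -0.261]
force: [-0.5, 1.3, -3.9]
finger_gap: 0.0077
```

```bash
python3 - <<'E'
from h import *; from rig import *
o=get_obs(); M=R.from_quat(o["tool_rot"]).as_matrix(); print(M.round(3),o["eef_pos"],o["force"])
print(o["eef_pos"]+M@[0.04,-.0545,-.002]); print(plan(o,[.570,-.2385,.10])[0])
E
```

```text
[[-0.035  0.714 -0.699]
 [ 0.026 -0.699 -0.715]
 [-0.999 -0.043  0.006]] [ 0.57011458 -0.23594298  0.12835869] [-0.47551564  1.33530649 -3.87133671]
[ 0.53118495 -0.19539894  0.09074334]
[0.0282698  0.00293258 0.00172778]
```

Emit:
step_arm(
  increments=[
    [[0.004, 0.002, 0.001], 0],
    [[0.005, 0.001, 0.001], 0],
    [[0.005, 0, 0], 0],
    [[0.004, 0, 0], 0],
    [[0.003, 0, 0], 0],
    [[0.002, 0, 0], 0],
    [[0.002, 0, 0], 0],
    [[0.001, 0, 0], 0],
    [[0, 0, 0], 0],
    [[0, 0, 0], 0],
  ],
)

```text
time_s: 17.47
eef_pos: [0.5708, -0.2401, 0.101]
tool_rot: [-0.644, -0.286, 0.659, -0.261]
force: [-0.6, 0.5, -3.2]
finger_gap: 0.0076
```

```bash
python3 - <<'E'
from h import *; from rig import *
o=get_obs(); M=R.from_quat(o["tool_rot"]).as_matrix(); print(M.round(3)[:,0],o["eef_pos"],o["force"])
print(o["eef_pos"]+M@[0.04,-.0545,-.002])
E
```

```text
[-0.033  0.024 -0.999] [ 0.57078205 -0.24009489  0.10097489] [-0.59182471  0.45112073 -3.2179964 ]
[ 0.53196288 -0.19958727  0.06320646]
```

Emit:
step_arm(
  increments=[
    [[0.0015, 0, 0], 0],
    [[0.0015, 0, 0], 0],
    [[0.0015, 0, 0], 0],
    [[0.001, 0, 0], 0],
    [[0.001, 0, 0], 0],
    [[0.001, 0, 0], 0],
    [[0, 0, 0], 0],
    [[0, 0, 0], 0],
    [[0, 0, 0], 0],
    [[0, 0, 0], 0],
  ],
)

```text
time_s: 18.3
eef_pos: [0.5722, -0.2411, 0.0963]
tool_rot: [-0.645, -0.285, 0.658, -0.263]
force: [-0.1, -0.2, -0.0]
finger_gap: 0.0076
```

```bash
python3 st.py
```

```text
18.3 [ 0.5722 -0.2411  0.0963] [-0.1 -0.2 -0. ] [-0.08  0.01 -0.01] 0.0076 q6 0.184
yawy -44.4 tilt [-0.029   0.0212]
axis in tool [ 0.0096 -0.3052 -0.2333]
```

Emit:
step_arm(
  increments=[
    [[0.0015, 0, 0], 0],
    [[0.0015, 0, 0], 0],
    [[0.001, 0, 0], 0],
    [[0, 0, 0], 0],
    [[0, 0, 0], 0],
    [[0, 0, 0], 0],
    [[0, 0, 0], 0],
    [[0, 0, 0], 0],
    [[0, 0, 0], 0],
    [[0, 0, 0], 0],
  ],
)

```text
time_s: 19.13
eef_pos: [0.5734, -0.2421, 0.0962]
tool_rot: [-0.646, -0.284, 0.658, -0.264]
force: [-1.3, 0.5, 1.2]
finger_gap: 0.0077
```

```bash
python3 st.py;python3 - <<'E'
from h import *; from rig import *
for n in("scene","wrist"):
    o=get_obs(); c=read_camera(n); cv2.imwrite(f"pics/{n}9.png",c["pixels"][:,:,::-1])
a=cv2.imread("pics/scene9.png")[110:270,200:380]; b=cv2.imread("pics/wrist9.png")
cv2.imwrite("pics/c9.png",np.hstack([cv2.resize(a,(360,320)),cv2.resize(b,(427,320))]))
E
```

```text
19.1333 [ 0.5734 -0.2421  0.0962] [-1.3  0.5  1.2] [0.09 0.21 0.04] 0.0077 q6 0.184
yawy -44.38 tilt [-0.0265  0.0191]
axis in tool [ 0.0088 -0.3067 -0.2332]
```

View pics/c9.png

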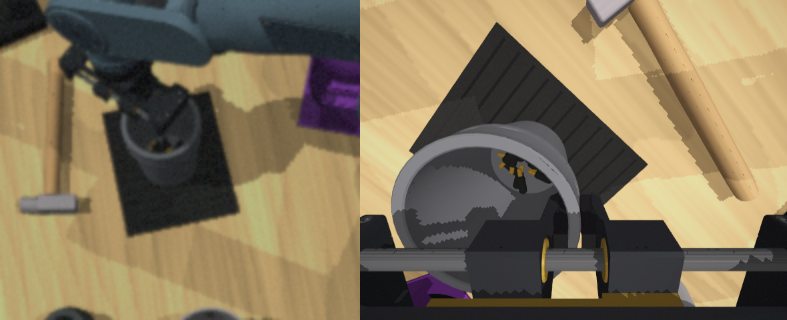

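The pail is standing near the middle of the mat (scene crop foot at about (163,160), mat centre at about (172,163)) with the weight off the arm. Release.

Emit:
step_arm(
  increments=[
    [[0, 0, 0], 0],
    [[0, 0, 0], 0],
    [[0, 0, 0], 0],
    [[0, 0, 0], 0],
    [[0, 0, 0], 0],
    [[0, 0, 0], 0],
    [[0, 0, 0], 0],
    [[0, 0, 0], 0],
    [[0, 0, 0], 0],
    [[0, 0, 0], 0],
  ],
  gripper=0.55,
)

```text
time_s: 20.07
eef_pos: [0.5737, -0.2421, 0.0953]
tool_rot: [-0.646, -0.284, 0.658, -0.264]
force: [0.3, 0.1, -0.5]
finger_gap: 0.0487
```

Emit:
step_arm(
  increments=[
    [[-0.005, 0, 0], 0],
    [[-0.01, 0, 0], 0],
    [[-0.015, 0, 0], 0],
    [[-0.02, 0, 0], 0],
    [[-0.02, 0, 0], 0],
    [[-0.025, 0, 0], 0],
    [[-0.025, 0, 0], 0],
    [[-0.025, 0, 0], 0],
    [[-0.015, 0, 0], 0],
    [[0, 0, 0], 0],
  ],
)

```text
time_s: 20.9
eef_pos: [0.5775, -0.2448, 0.269]
tool_rot: [-0.646, -0.284, 0.657, -0.264]
force: [-0.0, -0.7, -0.0]
finger_gap: 0.0485
```

```bash
python3 st.py;python3 - <<'E'
from h import *; from rig import *
for n in("scene","wrist"):
    o=get_obs(); c=read_camera(n); c["eef"]=o["eef_pos"]; c["rot"]=o["tool_rot"]; np.savez(f"c_{n}10.npz",**c);cv2.imwrite(f"pics/{n}10.png",c["pixels"][:,:,::-1])
E
```

```text
20.9 [ 0.5775 -0.2448  0.269 ] [-0.  -0.7 -0. ] [-0.02 -0.06  0.02] 0.0485 q6 0.184
yawy -44.39 tilt [-0.0253  0.0187]
axis in tool [ 0.0087 -0.3116 -0.2323]
```

View pics/scene10.png

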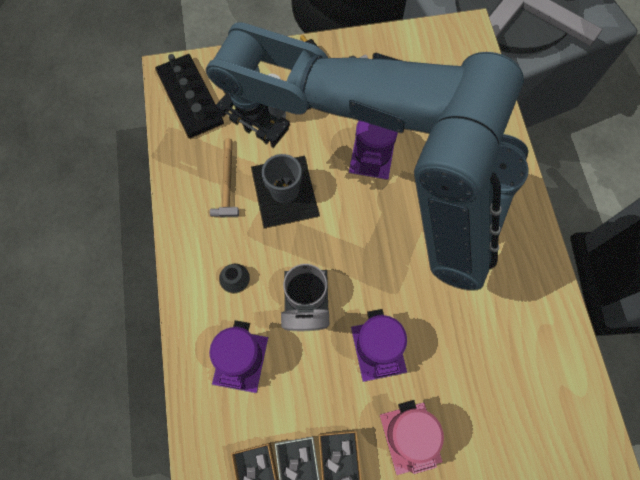

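View pics/wrist10.png

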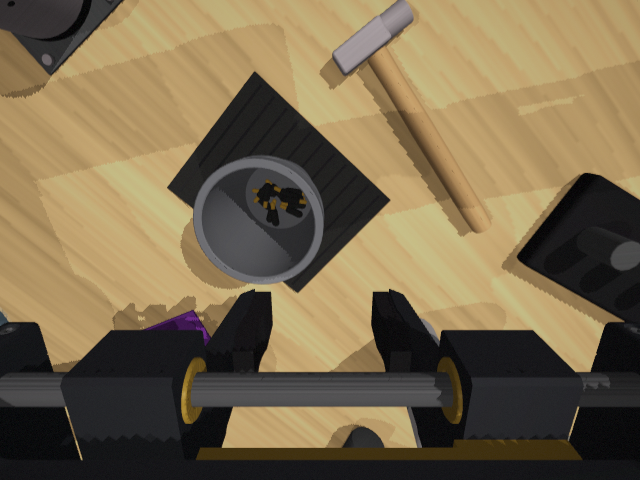

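```bash
python3 - <<'E'
from h import *
for n,(x0,y0,x1,y1) in(("wrist",(180,140,340,290)),("scene",(255,148,310,205))):
    c=dict(np.load(f"c_{n}10.npz")); T=wT(c) if n=="wrist" else c["extrinsics"]; h=cloud(c,T)[...,2]
    m=np.zeros((480,640),np.uint8); m[y0:y1,x0:x1]=((h>.12)&(h<.152))[y0:y1,x0:x1]
    N,L,st,cc=cv2.connectedComponentsWithStats(cv2.morphologyEx(m,cv2.MORPH_CLOSE,np.ones((3,3))))
    i=1+np.argmax(st[1:,4]); cn=max(cv2.findContours((L==i).astype(np.uint8),0,1)[0],key=cv2.contourArea)[:,0]
    X=ray(c,cv2.convexHull(cn)[:,0],.136,T)[:,:2]; P=cloud(c,T)[L==i]; 
    A=np.c_[P[:,:2]-P[:,:2].mean(0),np.ones(len(P))]; g=np.linalg.lstsq(A,P[:,2],rcond=None)[0]
    print(n,circ(X),cv2.minEnclosingCircle(X.astype(np.float32)),"plane",g)
c=dict(np.load("c_wrist10.npz"));T=wT(c)
X=ray(c,[[255,72],[390,199],[297,292],[167,186]],.004,T);print("mat",X.round(4),(X[1]+X[3])/2,(X[0]+X[2])/2)
E
```

```text
wrist (array([ 0.5335319 , -0.20255984]), np.float64(0.05894623454390721)) ((0.5338649749755859, -0.20235507190227509), 0.05970996245741844) plane [0.10995644 0.01435912 0.13468984]
scene (array([ 0.53354712, -0.19639822]), np.float64(0.06021269034245667)) ((0.5336692929267883, -0.1954178810119629), 0.062365759164094925) plane [-0.00386144  0.00167307  0.1318818 ]
mat [[ 0.6154 -0.0869  0.004 ]
 [ 0.6295 -0.3026  0.004 ]
 [ 0.4513 -0.3133  0.004 ]
 [ 0.4388 -0.0956  0.004 ]] [ 0.53417515 -0.19908586  0.004     ] [ 0.53336405 -0.20009746  0.004     ]
```

The wrist and scene views put the pail at (0.5335, -0.200), and the mat centre is at (0.5335, -0.1995), so it is well placed. Next is the lid: close the fingers, rise, and turn the jaw axis along the hinge.

Emit:
step_arm(
  increments=[
    [[-0.015, 0, 0], -0.08],
    [[-0.015, 0, 0], -0.08],
    [[-0.012, 0, 0], -0.08],
    [[-0.006, 0, 0], -0.08],
    [[0, 0, 0], -0.08],
    [[0, 0, 0], -0.08],
    [[0, 0, 0], -0.07],
    [[0, 0, 0], -0.05],
    [[0, 0, 0], 0],
    [[0, 0, 0], 0],
  ],
  gripper=0,
  newtons=20,
)

```text
time_s: 21.83
eef_pos: [0.5707, -0.2407, 0.2952]
tool_rot: [-0.529, -0.485, 0.541, -0.439]
force: [0.4, 0.3, 0.1]
finger_gap: 0.0004
```

```bash
cat > lid.py <<'E'
from h import *; from rig import *; import sys
H=np.array([.5265,.2076,.103]); B=np.array([.134,.991])
def go(b,ztip,yaw=-7.7):
    o=get_obs(); M=R.from_quat(o["tool_rot"]).as_matrix()
    print(o["time_s"],"pos",o["eef_pos"].round(4),"b",((o["eef_pos"][:2]-H[:2])@B).round(4),"lat",((o["eef_pos"][:2]-H[:2])@[-B[1],B[0]]).round(4),"tip",(o["eef_pos"][2]+.015).round(4),"F",o["force"].round(1),"yaw",np.degrees(np.arctan2(M[1,1],M[0,1])).round(1),"tilt",M[:2,0].round(3),"q",o["qpos"].round(2))
    d,r=plan(o,[*(H[:2]+b*B),ztip-.015],yaw); print("delta tool",d.round(4),r.round(3))
if __name__=="__main__": go(float(sys.argv[1]),float(sys.argv[2]))
E
python3 lid.py .13 .32
```

```text
21.8333 pos [ 0.5707 -0.2407  0.2952] b -0.4383 lat -0.1039 tip 0.3102 F [0.4 0.3 0.1] yaw -8.4 tilt [-0.055  0.038] q [-0.59  0.28  1.35  0.    1.58 -0.44]
delta tool [ 0.0139 -0.1108 -0.5669] -0.012
```

Emit:
step_arm(
  increments=[
    [[0, -0.003, -0.015], 0],
    [[0, -0.005, -0.024], 0],
    [[0.0005, -0.006, -0.03], 0],
    [[0.0005, -0.006, -0.03], 0],
    [[0.0005, -0.006, -0.03], 0],
    [[0.0005, -0.006, -0.03], 0],
    [[0.0005, -0.006, -0.03], 0],
    [[0.0005, -0.006, -0.03], 0],
    [[0.0005, -0.006, -0.03], 0],
    [[0.0005, -0.006, -0.03], 0],
  ],
)

```text
time_s: 22.67
eef_pos: [0.5521, 0.059, 0.2961]
tool_rot: [-0.533, -0.483, 0.548, -0.428]
force: [0.7, 0.2, 0.3]
finger_gap: 0.0002
```

```bash
python3 lid.py .13 .32
```

```text
22.6667 pos [0.5521 0.059  0.2961] b -0.1438 lat -0.0453 tip 0.3111 F [0.7 0.2 0.3] yaw -9.7 tilt [-0.066  0.045] q [-0.13  0.13  1.52  0.04  1.56  0.04]
delta tool [ 0.0042 -0.0554 -0.2721] -0.035
```

Emit:
step_arm(
  increments=[
    [[0, -0.006, -0.03], 0],
    [[0, -0.006, -0.03], 0],
    [[0, -0.006, -0.03], 0],
    [[0, -0.006, -0.03], 0],
    [[0, -0.006, -0.03], 0],
    [[0, -0.006, -0.03], 0],
    [[0, -0.005, -0.025], 0],
    [[0, -0.004, -0.018], -0.01],
    [[0, -0.003, -0.01], -0.01],
    [[0, 0, 0], -0.01],
  ],
)

```text
time_s: 23.5
eef_pos: [0.531, 0.3234, 0.3047]
tool_rot: [-0.525, -0.493, 0.543, -0.433]
force: [-0.7, 0.0, 0.1]
finger_gap: 0.0003
```

```bash
python3 lid.py .125 .20;python3 - <<'E'
from h import *; from rig import *
for n in("wrist","scene","top"):
    o=get_obs(); c=read_camera(n); c["eef"]=o["eef_pos"]; c["rot"]=o["tool_rot"]; np.savez(f"c_{n}11.npz",**c);cv2.imwrite(f"pics/{n}11.png",c["pixels"][:,:,::-1])
E
```

```text
23.5 pos [0.531  0.3234 0.3047] b 0.1153 lat 0.0111 tip 0.3197 F [-0.7  0.   0.1] yaw -8.0 tilt [-0.075  0.048] q [0.32 0.26 1.35 0.07 1.59 0.46]
delta tool [ 0.1187  0.0207 -0.0053] -0.006
```

View pics/wrist11.png

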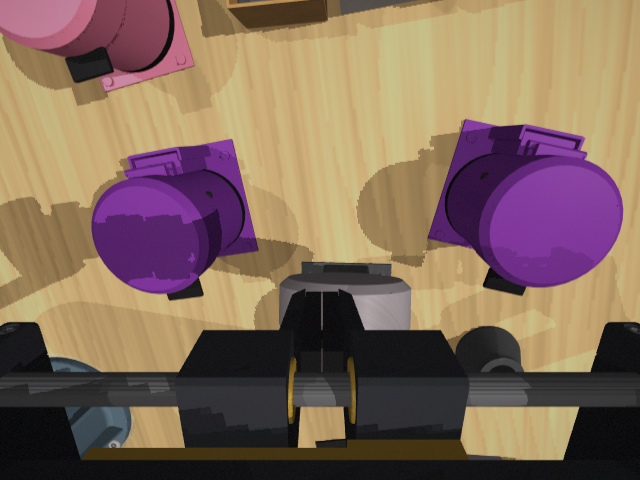

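```bash
python3 - <<'E'
from h import *; from lid import H,B
for n,(x0,y0,x1,y1) in(("wrist",(275,255,415,340)),("top",(205,165,280,250)),("scene",(272,280,340,340))):
    c=dict(np.load(f"c_{n}11.npz")); T=wT(c) if n=="wrist" else c["extrinsics"]; P=cloud(c,T)[y0:y1,x0:x1].reshape(-1,3)
    b=(P[:,:2]-H[:2])@B; l=(P[:,:2]-H[:2])@[-B[1],B[0]]; z=P[:,2]-.103
    k=(b>.0)&(b<.11)&(abs(l)<.07)&(z>-.02)&(z<.17); print(n,k.sum())
    if k.sum()<30: continue
    for z0 in np.arange(-.02,.17,.02):
        q=k&(z>=z0)&(z<z0+.02)
        if q.sum()>5: print("z",z0.round(3),q.sum(),"b 2/50/98%",np.percentile(b[q],[2,50,98]).round(4),"lat",np.percentile(l[q],[2,98]).round(3))
E
```

```text
wrist 4474
z 0.0 76 b 2/50/98% [0.0478 0.0514 0.0531] lat [-0.041  0.034]
z 0.02 156 b 2/50/98% [0.0533 0.0567 0.0597] lat [-0.049  0.049]
z 0.04 249 b 2/50/98% [0.0592 0.0631 0.0657] lat [-0.056  0.053]
z 0.06 472 b 2/50/98% [0.038  0.0677 0.0713] lat [-0.062  0.061]
z 0.08 1324 b 2/50/98% [0.0331 0.0665 0.0768] lat [-0.059  0.058]
z 0.1 2171 b 2/50/98% [0.0429 0.067  0.0787] lat [-0.047  0.032]
z 0.12 26 b 2/50/98% [0.0476 0.0502 0.0549] lat [-0.022 -0.016]
top 1483
z -0.02 74 b 2/50/98% [0.001  0.0323 0.0438] lat [-0.025  0.025]
z 0.0 511 b 2/50/98% [0.0014 0.0257 0.0484] lat [-0.045  0.041]
z 0.02 168 b 2/50/98% [0.0074 0.0296 0.0516] lat [-0.058  0.053]
z 0.04 35 b 2/50/98% [0.012  0.0205 0.0407] lat [-0.063  0.061]
z 0.06 37 b 2/50/98% [0.0186 0.0379 0.0585] lat [-0.065  0.061]
z 0.08 117 b 2/50/98% [0.0273 0.0492 0.068 ] lat [-0.062  0.057]
z 0.1 382 b 2/50/98% [0.0334 0.0577 0.0754] lat [-0.05   0.047]
z 0.12 103 b 2/50/98% [0.0368 0.042  0.0619] lat [-0.031  0.022]
z 0.14 56 b 2/50/98% [0.0425 0.0467 0.0503] lat [-0.022  0.018]
scene 0
```

View pics/scene11.png

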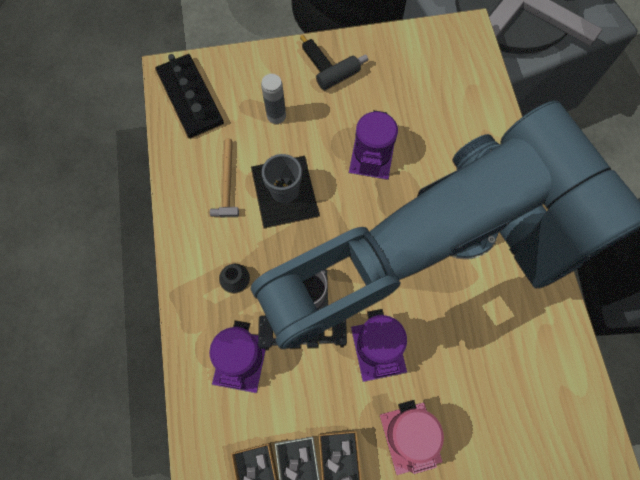

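The lid face runs from b≈0.05 m at hinge height to 0.079 m at its top edge (about 1.84 rad), as modelled. The finger is 25 mm behind it. I'll descend behind the lid.

Emit:
step_arm(
  increments=[
    [[0, 0.004, -0.003], 0],
    [[0.005, 0.004, -0.004], 0],
    [[0.012, 0.002, 0], 0],
    [[0.016, 0.001, 0], 0],
    [[0.016, 0.001, 0], 0],
    [[0.016, 0.001, 0], 0],
    [[0.016, 0.001, 0], 0],
    [[0.012, 0.001, 0], 0],
    [[0.006, 0, 0], 0],
    [[0, 0, 0], 0],
  ],
)

```text
time_s: 24.48
eef_pos: [0.5453, 0.3211, 0.1943]
tool_rot: [-0.528, -0.488, 0.548, -0.428]
force: [0.7, 1.0, -0.2]
finger_gap: 0.0004
```

```bash
python3 lid.py .07 .205
```

```text
24.4833 pos [0.5453 0.3211 0.1943] b 0.115 lat -0.0034 tip 0.2093 F [ 0.7  1.  -0.2] yaw -9.1 tilt [-0.076  0.045] q [0.31 0.36 1.44 0.07 1.39 0.46]
delta tool [ 0.003  -0.0019  0.0452] -0.025
```

Emit:
step_arm(
  increments=[
    [[0.004, 0, 0.002], -0.02],
    [[0.003, 0, 0.005], 0],
    [[0, 0, 0.006], 0],
    [[0, 0, 0.006], 0],
    [[0, 0, 0.006], 0],
    [[0, 0, 0.006], 0],
    [[0, 0, 0.006], 0],
    [[0, 0, 0.006], 0],
    [[0, 0, 0.003], 0],
    [[0, 0, 0], 0],
  ],
)

```text
time_s: 25.32
eef_pos: [0.5419, 0.2762, 0.1941]
tool_rot: [-0.53, -0.494, 0.536, -0.434]
force: [-0.1, 1.1, -2.0]
finger_gap: 0.0001
```

```bash
python3 lid.py .012 .222; python3 - <<'E'
from h import *; from rig import *
c=read_camera("wrist"); cv2.imwrite("pics/wrist12.png",c["pixels"][:,:,::-1])
E
```

```text
25.3167 pos [0.5419 0.2762 0.1941] b 0.07 lat -0.0061 tip 0.2091 F [-0.1  1.1 -2. ] yaw -7.8 tilt [-0.061  0.058] q [0.24 0.3  1.52 0.07 1.36 0.36]
delta tool [-0.0153 -0.0069  0.0574] -0.002
```

View pics/wrist12.png

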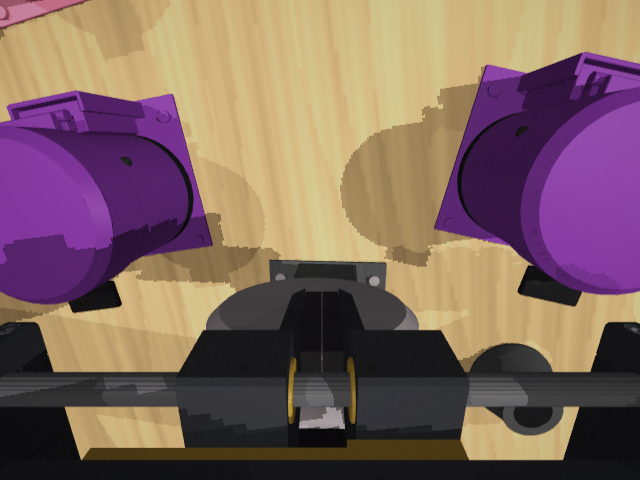

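The finger is against the lid's outer face at (322,300), with 2 N of contact. I'll keep sweeping it over.

Emit:
step_arm(
  increments=[
    [[-0.001, 0, 0.006], 0],
    [[-0.001, 0, 0.007], 0],
    [[-0.002, 0, 0.007], 0],
    [[-0.002, -0.001, 0.007], 0],
    [[-0.002, -0.001, 0.007], 0],
    [[-0.002, -0.001, 0.007], 0],
    [[-0.002, -0.001, 0.007], 0],
    [[-0.002, -0.001, 0.007], 0],
    [[-0.001, 0, 0.003], 0],
    [[0, 0, 0], 0],
  ],
)

```text
time_s: 26.2
eef_pos: [0.529, 0.2111, 0.207]
tool_rot: [-0.53, -0.493, 0.536, -0.435]
force: [0.7, 1.9, 0.0]
finger_gap: 0.0005
```

```bash
python3 lid.py -.034 .214
```

```text
26.2 pos [0.529  0.2111 0.207 ] b 0.0038 lat -0.002 tip 0.222 F [0.7 1.9 0. ] yaw -7.9 tilt [-0.06   0.056] q [0.13 0.21 1.61 0.07 1.37 0.26]
delta tool [ 0.0063 -0.0014  0.0382] -0.003
```

Emit:
step_arm(
  increments=[
    [[0, 0, 0.007], 0],
    [[0, 0, 0.007], 0],
    [[0.001, 0, 0.007], 0],
    [[0.001, 0, 0.007], 0],
    [[0.002, 0, 0.007], 0],
    [[0.003, 0, 0.006], 0],
    [[0.003, 0, 0.006], 0],
    [[0.004, 0, 0.006], 0],
    [[0.003, 0, 0.003], 0],
    [[0, 0, 0], 0],
  ],
)

```text
time_s: 27.03
eef_pos: [0.519, 0.1495, 0.1853]
tool_rot: [-0.529, -0.492, 0.537, -0.435]
force: [0.1, 0.1, 1.4]
finger_gap: 0.001
```

```bash
python3 lid.py -.08 .188; python3 - <<'E'
from h import *; from rig import *
c=read_camera("wrist"); cv2.imwrite("pics/wrist13.png",c["pixels"][:,:,::-1])
E
```

```text
27.0333 pos [0.519  0.1495 0.1853] b -0.0586 lat -0.0004 tip 0.2003 F [0.1 0.1 1.4] yaw -7.9 tilt [-0.061  0.054] q [0.03 0.17 1.7  0.06 1.33 0.15]
delta tool [0.0113 0.0005 0.0219] -0.003
```

View pics/wrist13.png

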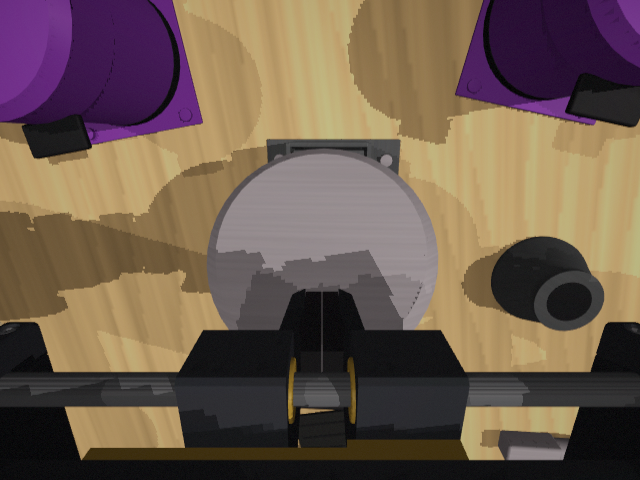

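The lid is about two thirds shut, with the finger on its top at (322,310). Now mostly downward.

Emit:
step_arm(
  increments=[
    [[0.003, 0, 0.006], 0],
    [[0.004, 0, 0.006], 0],
    [[0.004, 0, 0.005], 0],
    [[0.005, 0, 0.005], 0],
    [[0.005, 0, 0.004], 0],
    [[0.005, 0, 0.003], 0],
    [[0.005, 0, 0.002], 0],
    [[0.004, 0, 0.002], 0],
    [[0.003, 0, 0], 0],
    [[0, 0, 0], 0],
  ],
)

```text
time_s: 27.92
eef_pos: [0.5106, 0.1158, 0.141]
tool_rot: [-0.529, -0.493, 0.537, -0.435]
force: [-0.5, -0.4, 0.7]
finger_gap: 0.0006
```

```bash
python3 lid.py -.1 .149
```

```text
27.9167 pos [0.5106 0.1158 0.141 ] b -0.0931 lat 0.0034 tip 0.156 F [-0.5 -0.4  0.7] yaw -7.9 tilt [-0.063  0.054] q [-0.04  0.2   1.77  0.05  1.24  0.08]
delta tool [0.0064 0.0039 0.0072] -0.003
```

Now the final press in small steps, watching the force.

Emit:
step_arm(
  increments=[
    [[0.002, 0, 0], 0],
    [[0.002, 0, 0], 0],
    [[0.002, 0, 0], 0],
    [[0.002, 0, 0], 0],
    [[0.002, 0, 0], 0],
    [[0.001, 0, 0], 0],
    [[0.001, 0, 0], 0],
    [[0, 0, 0], 0],
    [[0, 0, 0], 0],
    [[0, 0, 0], 0],
  ],
)

```text
time_s: 28.75
eef_pos: [0.5107, 0.1169, 0.1355]
tool_rot: [-0.528, -0.493, 0.537, -0.437]
force: [0.1, -0.6, 0.4]
finger_gap: 0.0006
```

```bash
python3 lid.py -.1 .146
```

```text
28.75 pos [0.5107 0.1169 0.1355] b -0.092 lat 0.0035 tip 0.1505 F [ 0.1 -0.6  0.4] yaw -7.7 tilt [-0.061  0.051] q [-0.03  0.2   1.77  0.05  1.23  0.08]
delta tool [0.0039 0.0038 0.0081] 0.0
```

Emit:
step_arm(
  increments=[
    [[0.003, 0, 0], 0],
    [[0.003, 0, 0], 0],
    [[0.003, 0, 0], 0],
    [[0.003, 0, 0], 0],
    [[0.003, 0, 0], 0],
    [[0.003, 0, 0], 0],
    [[0.003, 0, 0], 0],
    [[0.003, 0, 0], 0],
    [[0.003, 0, 0], 0],
    [[0.003, 0, 0], 0],
  ],
)

```text
time_s: 29.58
eef_pos: [0.511, 0.1168, 0.1346]
tool_rot: [-0.525, -0.492, 0.536, -0.441]
force: [-12.0, -2.8, 23.9]
finger_gap: 0.0008
```

```bash
python3 lid.py -.1 .146; python3 - <<'E'
from h import *; from rig import *
for n in("wrist","top"):
    o=get_obs(); c=read_camera(n); c["eef"]=o["eef_pos"]; c["rot"]=o["tool_rot"]; np.savez(f"c_{n}14.npz",**c); cv2.imwrite(f"pics/{n}14.png",c["pixels"][:,:,::-1])
E
```

```text
29.5833 pos [0.511  0.1168 0.1346] b -0.0921 lat 0.0032 tip 0.1496 F [-12.   -2.8  23.9] yaw -7.3 tilt [-0.059  0.044] q [-0.03  0.2   1.78  0.04  1.22  0.08]
delta tool [0.0031 0.0034 0.008 ] 0.007
```

View pics/wrist14.png

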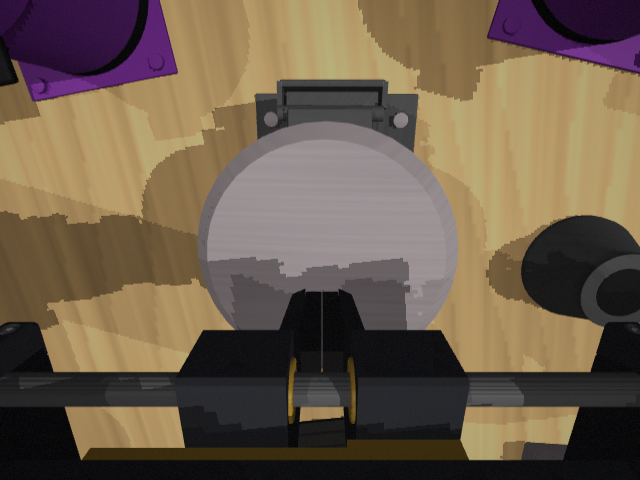

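The lid is at a hard stop: the tip is at 0.1496 m under 24 N, and the shut top is at 0.149 m. I'll lift clear and check.

Emit:
step_arm(
  increments=[
    [[-0.003, 0, 0], 0],
    [[-0.008, 0, 0], 0],
    [[-0.015, 0, 0], 0],
    [[-0.02, 0, 0], 0],
    [[-0.025, 0, 0], 0],
    [[-0.025, 0, 0], 0],
    [[-0.025, 0, 0], 0],
    [[-0.02, 0, 0], 0],
    [[-0.01, 0, 0], 0],
    [[0, 0, 0], 0],
  ],
)

```text
time_s: 30.52
eef_pos: [0.5187, 0.1109, 0.2909]
tool_rot: [-0.524, -0.494, 0.537, -0.44]
force: [-0.5, 0.7, 0.4]
finger_gap: 0.0006
```

Emit:
step_arm(
  increments=[
    [[0, 0, -0.005], 0],
    [[0, 0, -0.01], 0],
    [[0, 0, -0.015], 0],
    [[0, 0, -0.015], 0],
    [[0, 0, -0.015], 0],
    [[0, 0, -0.015], 0],
    [[0, 0, -0.01], 0],
    [[0, 0, -0.005], 0],
    [[0, 0, 0], 0],
    [[0, 0, 0], 0],
  ],
)

```text
time_s: 31.35
eef_pos: [0.5251, 0.209, 0.2801]
tool_rot: [-0.518, -0.498, 0.542, -0.435]
force: [-0.9, 0.8, 0.4]
finger_gap: 0.0008
```

```bash
python3 lid.py -.1 .2; python3 - <<'E'
from h import *; from rig import *; from lid import H,B
L=np.array([-B[1],B[0]])
for n in("wrist","scene","top"):
    o=get_obs(); c=read_camera(n); c["eef"]=o["eef_pos"]; c["rot"]=o["tool_rot"]; np.savez(f"c_{n}15.npz",**c); cv2.imwrite(f"pics/{n}15.png",c["pixels"][:,:,::-1])
    T=wT(c) if n=="wrist" else c["extrinsics"]; P=cloud(c,T).reshape(-1,3)
    b=(P[:,:2]-H[:2])@B; l=(P[:,:2]-H[:2])@L; k=(np.hypot(b+.069,l)<.055)&(P[:,2]>.1)&(P[:,2]<.2)
    if k.sum()<50: print(n,"few",k.sum()); continue
    g=np.linalg.lstsq(np.c_[b[k]+.069,l[k],np.ones(k.sum())],P[k,2],rcond=None)[0]; print(n,k.sum(),"lid slope b,l, z",g.round(4),np.median(P[k,2]))
E
```

```text
31.35 pos [0.5251 0.209  0.2801] b 0.0012 lat 0.0016 tip 0.2951 F [-0.9  0.8  0.4] yaw -7.3 tilt [-0.084  0.045] q [0.14 0.16 1.52 0.06 1.54 0.26]
delta tool [0.0912 0.0093 0.1043] 0.008
wrist 5412 lid slope b,l, z [-0.0021  0.0004  0.1482] 0.14817598206102048
scene 81 lid slope b,l, z [0.0256 0.0248 0.1452] 0.14645776121197485
top 1049 lid slope b,l, z [ 0.0007 -0.0083  0.1489] 0.14903500641317846
```

View pics/wrist15.png

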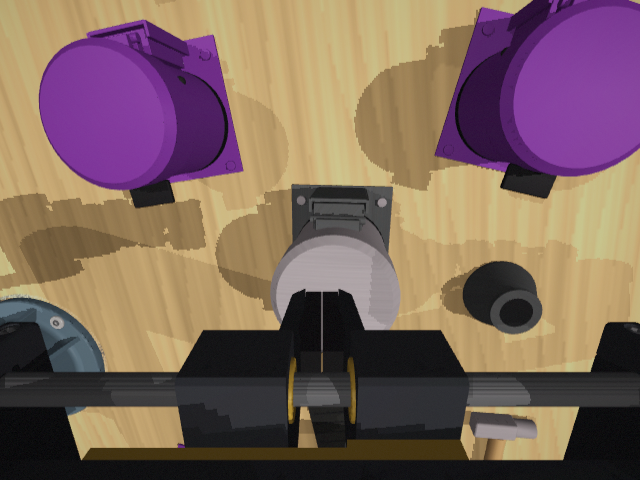

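View pics/scene15.png

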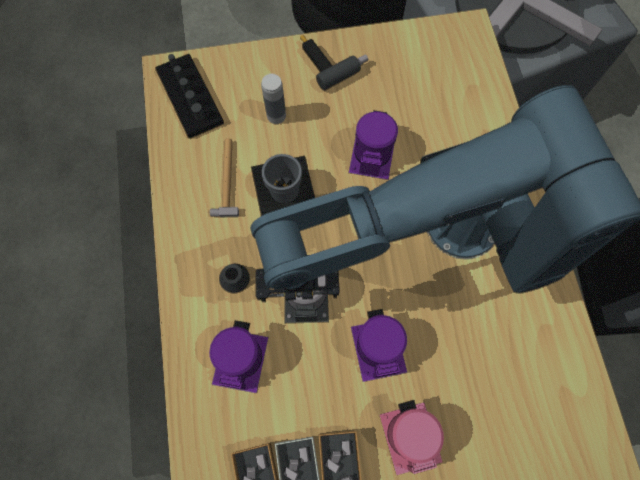

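The lid plane is level (slopes -0.002 and 0.001 rad) at 0.148–0.149 m, so the lid is shut and the bin is down. The pail stands on the mat at scene pixel (283,180), the bystanders are in place, and the arm is clear. I'll hand in.

```bash
python3 -c "
from rig import *
print(job_done())"
```

```text
the job is handed in; nothing more can be done
None
```

I handed the job in with the pail upright on the mat, the lid shut and the bin down on its bracket, after about 32 s of the 72 s allowed. The hand-in gives no verdict, so this rests on my own checks.

**What I did:** I gripped the pail by the front of its rim and worked it up with five 1 rad twists back and forth, then lifted it straight out. I carried it to the mat and lowered it until the mat took its weight, with the fingers still holding, before letting go. I then pushed the lid over from behind with closed fingers and pressed it down to its stop.

**Last checks:**
- **Pail:** two views put it within about 4 mm of the mat centre, and it looked upright and settled. I measured this after release and only looked at it again at the end.
- **Lid and bin:** the lid top is level to about 0.002 rad and 148–149 mm high, where it should be if the lid is shut and the bin is down.
- **Bystanders:** the cone, hammer and spray can look unmoved in the final picture, but I did not measure them.

**What failed or disagreed:**
- **First grasp:** it closed on nothing, just above the rim, and moved nothing. The wrist depth image showed the fingertips about 15 mm behind the reported TCP instead of 22 mm ahead of it, so I used the measured position from then on.
- **Cameras:** the scene and top views differed by 6–9 mm along y, so I went by the wrist view, which lay between them.
- **Tool tilt:** the tool drifted by up to about 5 degrees over the job. It was about 2 degrees at set-down, and the wrist camera's rim-plane fit after release was too noisy to confirm the pail's tilt.

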